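# Identify a screw with pitch-comb leaves

### The job

Try the toothed leaves from the white rack, one by one, against the upright screw standing on the square aluminium plate, and find the one whose teeth sink fully into the thread, edge against the crests. Stand that leaf upright, fully down in the slot of the aluminium carrier with the two tall cheeks (set it down in the rack's free slot to take it by its faces), and leave the other two standing fully down in the rack. Do not shift the cup, jar, beaker or amber bottle.

Things in the scene. Friction and masses are not known exactly. Their poses are not given: they have to be found in the camera images.
- rack: White plastic rack, fixed, 80 (x) x 190 (y) x 38 mm, yaw varies. Origin: centre of its underside on the bench. Four slots for upright leaves run along its x at y = -70, -46, -22 mm (close, one leaf in each) and +48 mm (apart, empty, with finger room at both faces). Slots: floor 8 mm above the bench, 11 mm wide between round-topped ribs 38 mm high, 50 mm long between end stops 22 mm high.
- jack_plate: Square aluminium plate, 90 x 90 x 6 mm, fixed; the screw to be identified stands upright on its centre. Origin: centre of its underside.
- carrier: Aluminium carrier, fixed, base 96 (x) x 70 (y) x 8 mm, yaw varies. Origin: centre of its underside on the bench. One slot for an upright leaf, along its x. A cheek at each end (8 mm thick, 36 mm wide, top 134 mm above the bench, inner faces 62 mm apart) guards the leaf's edges, so a leaf goes in held by its faces, fingers closing along the carrier's y, either way round.
- carrier_slot (a point): Centre of the floor of the carrier's slot, 8 mm above the bench; x along the slot, z up. The slot is 11 mm wide between two rails with rounded tops 30 mm above the bench.
- slot_1 (a point): Centre of the floor of the rack's slot 1 (rack y = -70 mm); x along the slot, z up.
- slot_2 (a point): Centre of the floor of the rack's slot 2 (rack y = -46 mm); x along the slot, z up.
- slot_3 (a point): Centre of the floor of the rack's slot 3 (rack y = -22 mm); x along the slot, z up.
- slot_4 (a point): Centre of the floor of the rack's slot 4 (rack y = 48 mm; the empty slot that stands apart); x along the slot, z up.
- leaf_p: One of three loose steel leaves, alike but for tooth spacing: upright plate 46 (x) x 8 (y) x 126 (z) mm, 0.12 kg. Origin: centre of underside. Teeth 5 mm long (x = +23 to +28 mm) on its +x edge, 22 to 82 mm up; plain above, to grip across edges (46 mm) or faces (8 mm). Starts upright in one of slots 1 to 3 (which varies), teeth to the rack's +x.
- leaf_p_edge (a point): Point of this leaf on its toothed edge at the tooth roots, level with the middle tooth's centre: 23 mm along its +x, 52 mm above its underside.
- leaf_q: One of three loose steel leaves, alike but for tooth spacing: upright plate 46 (x) x 8 (y) x 126 (z) mm, 0.12 kg. Origin: centre of underside. Teeth 5 mm long (x = +23 to +28 mm) on its +x edge, 22 to 82 mm up; plain above, to grip across edges (46 mm) or faces (8 mm). Starts upright in one of slots 1 to 3 (which varies), teeth to the rack's +x.
- leaf_q_edge (a point): Point of this leaf on its toothed edge at the tooth roots, level with the middle tooth's centre: 23 mm along its +x, 52 mm above its underside.
- leaf_r: One of three loose steel leaves, alike but for tooth spacing: upright plate 46 (x) x 8 (y) x 126 (z) mm, 0.12 kg. Origin: centre of underside. Teeth 5 mm long (x = +23 to +28 mm) on its +x edge, 22 to 82 mm up; plain above, to grip across edges (46 mm) or faces (8 mm). Starts upright in one of slots 1 to 3 (which varies), teeth to the rack's +x.
- leaf_r_edge (a point): Point of this leaf on its toothed edge at the tooth roots, level with the middle tooth's centre: 23 mm along its +x, 52 mm above its underside.
- screw_k: One of three fixed upright steel screws of different pitch: flange 60 mm across, 12 mm high; core 28 mm, thread crests 40 mm in diameter; top 110 mm above its underside. Ridges are level, all sides alike. Origin: centre of underside, 6 mm above the bench. The one standing on jack_plate (varies) is to be identified; the others are spares on a dark tray.
- screw_k_mid (a point): Axis point 72 mm above this screw's underside (78 mm above the bench), level with a groove's middle. With the middle tooth here (leaf underside 26 mm above the bench) the right leaf's teeth all face grooves, 0.5 mm to spare; pushed with 5 to 12 N it goes in until its edge point is 20 mm from the axis; a wrong leaf stops at about 24 mm.
- screw_m: One of three fixed upright steel screws of different pitch: flange 60 mm across, 12 mm high; core 28 mm, thread crests 40 mm in diameter; top 110 mm above its underside. Ridges are level, all sides alike. Origin: centre of underside, 6 mm above the bench. The one standing on jack_plate (varies) is to be identified; the others are spares on a dark tray.
- screw_m_mid (a point): Axis point 72 mm above this screw's underside (78 mm above the bench), level with a groove's middle. With the middle tooth here (leaf underside 26 mm above the bench) the right leaf's teeth all face grooves, 0.5 mm to spare; pushed with 5 to 12 N it goes in until its edge point is 20 mm from the axis; a wrong leaf stops at about 24 mm.
- screw_n: One of three fixed upright steel screws of different pitch: flange 60 mm across, 12 mm high; core 28 mm, thread crests 40 mm in diameter; top 110 mm above its underside. Ridges are level, all sides alike. Origin: centre of underside, 6 mm above the bench. The one standing on jack_plate (varies) is to be identified; the others are spares on a dark tray.
- screw_n_mid (a point): Axis point 72 mm above this screw's underside (78 mm above the bench), level with a groove's middle. With the middle tooth here (leaf underside 26 mm above the bench) the right leaf's teeth all face grooves, 0.5 mm to spare; pushed with 5 to 12 N it goes in until its edge point is 20 mm from the axis; a wrong leaf stops at about 24 mm.
- cup: Bystander: white ceramic cup, standing loose on the bench. Origin: centre of its underside. 60 mm across, 60 mm high.
- jar: Bystander: small glass jar, standing loose on the bench. Origin: centre of its underside. 50 mm across, 70 mm high.
- beaker: Bystander: glass beaker, standing loose on the bench. Origin: centre of its underside. 68 mm across, 85 mm high.
- reagent: Bystander: amber bottle, standing loose on the bench. Origin: centre of its underside. 66 mm across, 160 mm high.

How it is judged:
By the outcome, as a careful person would: the job done as asked, in the order asked, and still so for the second after the job is handed in, with the robot touching nothing.
It also fails if it takes over 72 s, if anything falls off the work surface, if the arm or the gripper's body presses on something with over 40 N, if the wrist force passes 120 N, or if a joint passes its speed limit or range.

### The arm

A 6-joint arm with a two-finger parallel gripper is mounted at the origin on the work surface. World frame = base frame: x ahead of the robot, y to its left, z up, the work surface at z = 0. Lengths are in m, angles in rad, forces in N, time in s.
With the tool pointing down it reaches from about 0.25 to 0.725 m from the base axis. Payload 9.7 kg.
Tool frame: the origin (TCP) lies midway between the tips of the shut fingers; the grasp point (between the pads) lies 19 mm behind it (bot.pinch_z is the distance from the TCP to the grasp point, in m); y points along the fingers, z is the direction in which the jaws open and shut, and the axes are right-handed (so a half turn about y gives the same grasp; the last joint's range is limited). The gripper opens to 85 mm and grips with 20 to 120 N. Pads are 22 mm wide; open, the fingers measure 114 mm over their backs; the gripper's body (76 mm by 85 mm) begins 54 mm behind the grasp point. The pads swing forward as they close: fully open they stand 13 mm farther back than shut.
Start: joints at [1.24, 0.087, 0.176, 1.66, 0, 1.571], TCP at [0.179, 0.52, 0.209] pointing down, gripper open.
Joint ranges: [-3.13, 3.13], [-0.85, 1.81], [-1.15, 1.24], [-2.2, 2.28], [-1.44, 1.52], [-3.14, 3.14]. Speed limits (rad/s): [2.22, 2.22, 2.57, 3.14, 3.14, 3.14].

### API

Orientations are given as a unit quaternion [w, x, y, z].
In Python, from workcell import bot, imaging gives the robot as it stands. The module is installed in compiled form; this text tells all that it offers.
- The arm moves only by the tool play_rows, never from a script. Its argument "commands" is a list of rows, each a list of 3 entries, a list of its own where there are three numbers: the shift along the tool's x, y, z in m, then the turn, a rotation vector about the tool's x, y, z in rad, then the closure, from 0 (fully open) to 1 (shut). In form: [[[dx, dy, dz], [rx, ry, rz], grip], ...]. A call has 1 to 8 rows; each row shifts and turns the commanded pose from where the row before left it, along the tool's axes as they then stand; what a row does not reach is not made up. A row lasts 1/12 s, in which the tool goes at most 41.7 mm and 7.16 degrees, less where a joint would pass 70% of its speed; a pose out of reach is approached as far as the arm can. A call is refused whole if a number of a shift passes 0.0417 or a number of a turn 0.125, either way. A call with a gripper value outside its range is refused whole. The fingers move at their own pace and stop on an object; "grip_force" is the grip in N (left out, the last holds). Time passes only in rows, so rows that do not move let the fingers close. It gives the time, the measured TCP pose, the force and the opening at its end, in the units of the state.
- bot.observe(): the state, without advancing time (a new reading comes with each control period).
- imaging.camera(name): name is "scene" or "top"; returns a dict with "frame" (420x560x3 uint8, red, green, blue), "fx", "fy", "cx", "cy" (pixels), "rvec" (rotation vector, rad) and "tvec" (3), from world to camera coordinates, as OpenCV has them. Camera axes: x right, y down, z forward; pixel columns grow to the right and rows downward; lengths in m; the calibration is good to about 2 mm. A picture is of the moment at which its call begins. There is no depth.
- bot.close_job(): hands the job in, once; it reports no verdict.
The state is a dict: "clock": time; "joints": joint angles; "joint_vel": joint speeds; "effort": joint torques, N m; "tool_pos": TCP position; "ee_rot": TCP orientation; "wrist_force": force on the tool from outside, world axes, zero at the start; "torque": the same for the moment, N m; "width": finger opening in m.
Only numpy, scipy, OpenCV 4.12 (cv2) and the standard library are available. Lean on these libraries where they do the work, as an engineer would, in place of code of your own. Each camera call takes 0.05 s, during which the arm holds its last target. There are 200 camera calls.

## Working session

There is one attempt and no reset: what is moved stays moved. The work goes in short steps, Python scripts to look and compute and a tool call to move; the robot and the scene stay as the last step left them, time stands still between calls to the robot, and variables do not carry over. Pictures are saved under pics/ and viewed, about 8 in all and at most 12, crops included, and the job is handed in when it is done.

Besides the shell and the picture viewer there is one more tool, called by a JSON object that holds its "name" and its "arguments", one argument or row to a line. play_rows: Moves the arm, as the interface text tells. Its arguments: {"type":"object","properties":{"commands":{"type":"array","items":{"type":"array"}},"grip_force":{"type":"number"}},"required":["commands"]}

```bash
mkdir -p pics
python3 - <<'E'
from workcell import bot, imaging
import cv2, json, numpy as np
s=bot.observe(); print(s)
for n in ("scene","top"):
    c=imaging.camera(n); cv2.imwrite(f"pics/{n}0.png",c["frame"][:,:,::-1])
    print(n,c["fx"],c["fy"],c["cx"],c["cy"],c["rvec"],c["tvec"], -cv2.Rodrigues(np.array(c["rvec"]))[0].T@np.array(c["tvec"]))
E
```

```text
{'clock': 0.0, 'joints': array([ 1.23999346e+00,  8.74519657e-02,  1.75109014e-01,  1.65980951e+00,
       -3.69111166e-06,  1.57078805e+00]), 'joint_vel': array([ 1.89138598e-04, -1.17334026e-03,  3.56795928e-04,  2.29278353e-03,
       -3.41874843e-05,  1.72818081e-03]), 'effort': array([-1.58158393e-03, -5.20386672e+01,  4.64801860e+01,  1.62216002e-02,
        8.32992282e-05, -3.04274600e-06]), 'tool_pos': array([0.178554  , 0.51992217, 0.20877467]), 'ee_rot': array([-0.69698361,  0.69792989, -0.11649867,  0.11634335]), 'wrist_force': array([-1.09820375,  0.48060098, -0.17413711]), 'torque': array([-0.01543073,  0.09122315, -0.01608814]), 'width': 0.08542356096334212}
scene 446.58705436426163 446.58705436426163 281.2394408917876 201.81040188641484 [ 0.71605529  2.52635171 -1.25746493] [ 0.51269106 -0.0928362   1.27747274] [0.98863622 0.65434849 0.70557334]
top 471.2968468576992 471.2968468576992 273.3314222685746 206.43614770010282 [ 2.13761871 -2.18669303  0.1284621 ] [-0.05050237  0.58419732  1.24601344] [ 0.43401659 -0.05939218  1.30556067]
```

```bash
python3 -c "
import cv2
for n in ('scene0','top0'):
    cv2.imwrite(f'pics/{n}b.png',cv2.resize(cv2.imread(f'pics/{n}.png'),(800,600),interpolation=cv2.INTER_CUBIC))"
```

```text
(no output)
```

View pics/top0b.png

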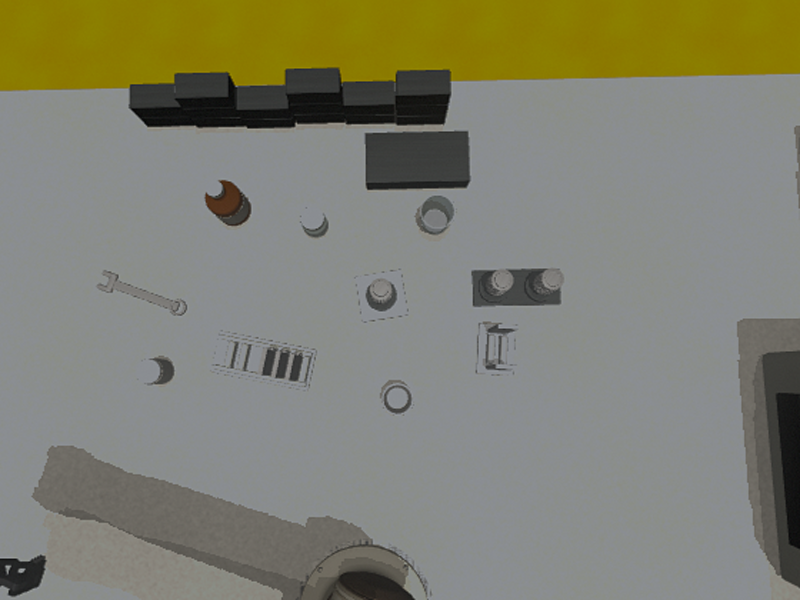

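View pics/scene0b.png

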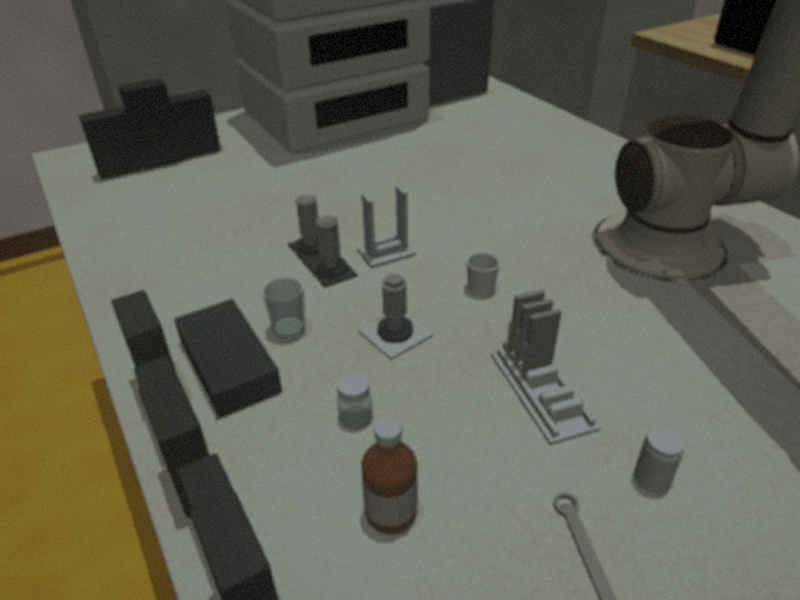

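Top view: rack at ~(265,360)/800 with its leaves at (270–300,362), screw plate at (382,293), carrier at (497,347), cup at (397,397), tray at (516,287). The scene view agrees. Next I'll enlarge these to get corners.

```bash
cat > h.py <<'E'
import numpy as np, cv2
from workcell import bot, imaging
def cam(n):
    c=imaging.camera(n); c["R"]=cv2.Rodrigues(np.array(c["rvec"]))[0]; c["t"]=np.array(c["tvec"]).ravel(); return c
def ray(c,u,v):
    d=c["R"].T@np.array([(u-c["cx"])/c["fx"],(v-c["cy"])/c["fy"],1]); return -c["R"].T@c["t"],d
def plane(c,u,v,z):
    o,d=ray(c,u,v); return o+d*(z-o[2])/d[2]
def proj(c,p):
    q=c["R"]@np.array(p)+c["t"]; return c["fx"]*q[0]/q[2]+c["cx"],c["fy"]*q[1]/q[2]+c["cy"]
E
python3 - <<'E'
import cv2
im=cv2.imread("pics/top0.png")
a=im[222:282,140:230]; b=im[180:272,240:372]
a=cv2.resize(a,None,fx=6,fy=6,interpolation=cv2.INTER_CUBIC); b=cv2.resize(b,None,fx=6,fy=6,interpolation=cv2.INTER_CUBIC)
f=lambda x:cv2.convertScaleAbs(x,alpha=1.5,beta=-30)
cv2.imwrite("pics/a.png",f(a)); cv2.imwrite("pics/b.png",f(b))
E
```

```text
(no output)
```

View pics/a.png

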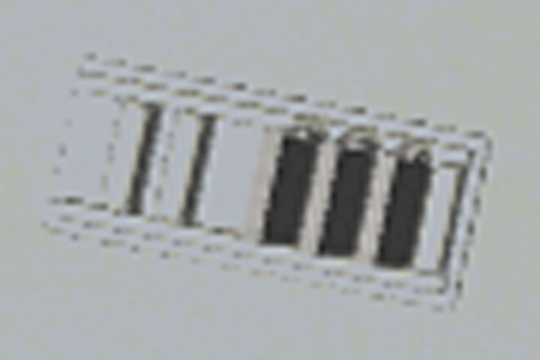

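View pics/b.png

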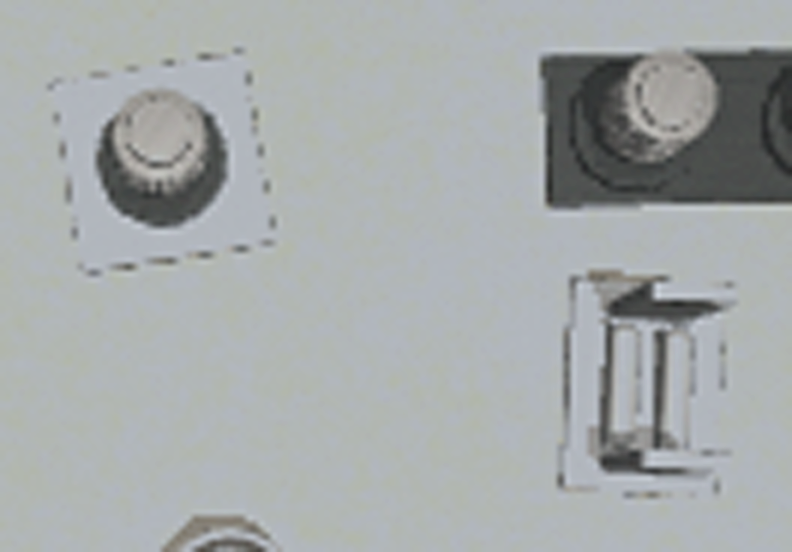

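Enlarged crops: leaf tops are beige strips with the dark −y faces beside them, starting at about x=283/338/393 in crop a. The rack's right corners are at (490,140) and (458,308). In crop b the plate corners are (50,85), (245,50), (275,240), (85,270), and the carrier base corners are (572,275), (735,285), (718,492), (560,488). Now I'll convert these to world points.

Run:
```python
from h import *
c=cam("top")
A=lambda u,v,z:plane(c,140+(u+.5)/6-.5,222+(v+.5)/6-.5,z)[:2]
B=lambda u,v,z:plane(c,240+(u+.5)/6-.5,180+(v+.5)/6-.5,z)[:2]
np.set_printoptions(precision=4,suppress=True)
print("rack",[A(*p,0.002) for p in [(490,140),(458,308),(45,228),(85,60)]])
for nm,e in dict(l3=[(283,138),(262,243)],l2=[(338,148),(318,250)],l1=[(393,160),(375,265)]).items():
    p,q=A(*e[0],.134),A(*e[1],.134); print(nm,p,q,"len",np.linalg.norm(p-q),"yaw",np.arctan2(*(p-q)[::-1]))
pl=np.array([B(*p,.006) for p in [(50,85),(245,50),(275,240),(85,270)]]); print("plate",pl,pl.mean(0))
print("side",np.linalg.norm(pl-np.roll(pl,1,0),axis=1))
ca=np.array([B(*p,.008) for p in [(572,275),(735,285),(718,492),(560,488)]]); print("carrier",ca,ca.mean(0)); print(np.linalg.norm(ca-np.roll(ca,1,0),axis=1))
print("screwtop", B(159,128,.116), B(159,132,.116))
# carrier slot floor lines: rail inner edges
print("rails z.03",[B(*p,.03) for p in [(612,325),(608,445),(660,330),(655,450)]])
# sub-pixel: dark leaf masks
g=cv2.cvtColor(c["frame"],cv2.COLOR_RGB2GRAY)
m=(g[222:282,140:230]<70).astype(np.uint8)
n,l,st,ce=cv2.connectedComponentsWithStats(m)
for i in range(1,n):
    if st[i,4]>20:
        r=cv2.minAreaRect(np.argwhere(l==i)[:,::-1].astype(np.float32)); print(st[i],ce[i]+[140,222],r)
```

```text
rack [array([0.4831, 0.0822]), array([0.4069, 0.0975]), array([0.4475, 0.2863]), array([0.5241, 0.2685])]
l3 [0.4809 0.1533] [0.438 0.162] len 0.043768393281953734 yaw -0.19998534416415142
l2 [0.4762 0.1306] [0.4346 0.139 ] len 0.04247724974564612 yaw -0.19844897919890347
l1 [0.4708 0.108 ] [0.4279 0.1156] len 0.043521051396669966 yaw -0.176680471361455
plate [[ 0.6234  0.0061]
 [ 0.6377 -0.0848]
 [ 0.5488 -0.0964]
 [ 0.5369 -0.0086]] [ 0.5867 -0.0459]
side [0.0877 0.092  0.0897 0.0887]
carrier [[ 0.5294 -0.2325]
 [ 0.5231 -0.3073]
 [ 0.4288 -0.2953]
 [ 0.4323 -0.2234]] [ 0.4784 -0.2646]
[0.0976 0.075  0.095  0.072 ]
screwtop [ 0.5879 -0.0453] [ 0.5862 -0.0453]
rails z.03 [array([ 0.5048, -0.2468]), array([ 0.451 , -0.2428]), array([ 0.502 , -0.2683]), array([ 0.4483, -0.2639])]
[ 44  22   9  19 100] [187.71 253.32] ((47.88823699951172, 30.752941131591797), (5.7486572265625, 18.87295150756836), 12.52880859375)
[53 25  9 17 97] [197.1649 255.0619] ((57.28845977783203, 33.05769348144531), (5.687368392944336, 17.258220672607422), 11.309932708740234)
[63 26  9 18 98] [206.6633 256.9592] ((66.71707153320312, 34.653656005859375), (5.587442398071289, 17.879817962646484), 12.094758033752441)
```

```bash
cat >> h.py <<'E'
from scipy.spatial.transform import Rotation as Ro
np.set_printoptions(precision=4,suppress=True)
def Rq(q): return Ro.from_quat([q[1],q[2],q[3],q[0]])
def Rdown(yaw):  # tool y down, tool z horizontal at world angle yaw
    z=np.array([np.cos(yaw),np.sin(yaw),0]); y=np.array([0,0,-1.]); return Ro.from_matrix(np.stack([np.cross(y,z),y,z],1))
def plan(pos,yaw,n,p0=None,yaw0=None):
    """n equal rows from p0/yaw0 (default the measured pose) to pos/yaw"""
    s=bot.observe(); R=Rq(s["ee_rot"]) if yaw0 is None else Rdown(yaw0); p=np.array(s["tool_pos"] if p0 is None else p0)
    T=Rdown(yaw); rv=(R.inv()*T).as_rotvec(); d=(np.array(pos)-p)/n
    for i in range(n):
        print([np.round(R.inv().apply(d),4).tolist(),np.round(rv/n,4).tolist()]); R=R*Ro.from_rotvec(rv/n)
def st():
    s=bot.observe(); R=Rq(s["ee_rot"]).as_matrix(); z=R[:,2]
    print("t",s["clock"],"p",s["tool_pos"],"yawz",np.arctan2(z[1],z[0]),"tooly",R[:,1],"F",s["wrist_force"],"w",s["width"],"j",s["joints"]); return s
E
python3 - <<'E'
from h import *
st()
print(Rq(bot.observe()["ee_rot"]).as_matrix())
for y in (-.205,-.205+np.pi): 
    print(y); plan([.4502,.1155,.19],y,1)
E
```

```text
t 0.15 p [0.1786 0.52   0.209 ] yawz 1.2400226959528622 tooly [-0.0003 -0.0009 -1.    ] F [-0.1503  0.118   1.1829] w 0.08554306892045313 j [ 1.24    0.0873  0.1753  1.6598 -0.      1.5708]
[[ 0.9458 -0.0003  0.3248]
 [-0.3248 -0.0009  0.9458]
 [ 0.     -1.     -0.001 ]]
-0.205
[[0.3883, 0.0193, -0.2943], [0.0008, 1.445, 0.0007]]
2.936592653589793
[[0.3883, 0.0193, -0.2943], [0.0008, -1.6966, -0.0008]]
```

```bash
python3 -c "
from h import *
plan([.4603,.1618,.180],-.205,14)"
```

```text
[[0.0273, 0.0021, -0.0177], [0.0001, 0.1032, 0.0001]]
[[0.029, 0.0021, -0.0148], [0.0001, 0.1032, 0.0001]]
[[0.0304, 0.0021, -0.0117], [0.0001, 0.1032, 0.0001]]
[[0.0314, 0.0021, -0.0085], [0.0001, 0.1032, 0.0001]]
[[0.0321, 0.0021, -0.0052], [0.0001, 0.1032, 0.0001]]
[[0.0325, 0.0021, -0.0019], [0.0001, 0.1032, 0.0001]]
[[0.0325, 0.0021, 0.0015], [0.0001, 0.1032, 0.0001]]
[[0.0322, 0.0021, 0.0048], [0.0001, 0.1032, 0.0001]]
[[0.0315, 0.0021, 0.0081], [0.0001, 0.1032, 0.0001]]
[[0.0305, 0.0021, 0.0113], [0.0001, 0.1032, 0.0001]]
[[0.0292, 0.0021, 0.0144], [0.0001, 0.1032, 0.0001]]
[[0.0275, 0.0021, 0.0173], [0.0001, 0.1032, 0.0001]]
[[0.0256, 0.0021, 0.0201], [0.0001, 0.1032, 0.0001]]
[[0.0234, 0.0021, 0.0226], [0.0001, 0.1032, 0.0001]]
```

{"name": "play_rows", "arguments": {
  "commands": [
    [[0.0273, 0.002, -0.0177], [0, 0.1032, 0], 0],
    [[0.029, 0.002, -0.0148], [0, 0.1032, 0], 0],
    [[0.0304, 0.002, -0.0117], [0, 0.1032, 0], 0],
    [[0.0314, 0.002, -0.0085], [0, 0.1032, 0], 0],
    [[0.0321, 0.002, -0.0052], [0, 0.1032, 0], 0],
    [[0.0325, 0.002, -0.0019], [0, 0.1032, 0], 0],
    [[0.0325, 0.002, 0.0015], [0, 0.1032, 0], 0],
    [[0.0322, 0.002, 0.0048], [0, 0.1032, 0], 0]
  ],
  "grip_force": 80
}}

```text
clock: 0.82
tool_pos: [0.34, 0.314, 0.1933]
ee_rot: [-0.591, 0.591, -0.388, 0.388]
wrist_force: [0.2, -0.3, -0.2]
width: 0.0856
```

{"name": "play_rows", "arguments": {
  "commands": [
    [[0.0315, 0.002, 0.0081], [0, 0.1032, 0], 0],
    [[0.0305, 0.002, 0.0113], [0, 0.1032, 0], 0],
    [[0.0292, 0.002, 0.0144], [0, 0.1032, 0], 0],
    [[0.0275, 0.002, 0.0173], [0, 0.1032, 0], 0],
    [[0.0256, 0.002, 0.0201], [0, 0.1032, 0], 0],
    [[0.0234, 0.002, 0.0226], [0, 0.1032, 0], 0],
    [[0, 0, 0], [0, 0, 0], 0]
  ]
}}

```text
clock: 1.4
tool_pos: [0.4623, 0.1583, 0.1805]
ee_rot: [-0.443, 0.444, -0.55, 0.551]
wrist_force: [0.3, 0.2, -0.2]
width: 0.0853
```

```bash
python3 -c "
from h import *
st(); plan([.4603,.1618,.1],-.205,1)"
```

```text
t 1.4 p [0.4623 0.1583 0.1805] yawz -0.2149825265978454 tooly [-0.0004 -0.0014 -1.    ] F [ 0.3324  0.2125 -0.1828] w 0.0853160979695532 j [ 0.3307 -0.0677 -0.0361  1.6032 -0.0012  2.1165]
[[-0.0031, 0.0805, -0.0026], [0.0001, -0.01, 0.0015]]
```

{"name": "play_rows", "arguments": {
  "commands": [
    [[0, 0.015, 0], [0, 0, 0], 0],
    [[0, 0.015, 0], [0, 0, 0], 0],
    [[0, 0, 0], [0, 0, 0], 0]
  ]
}}

```text
clock: 1.65
tool_pos: [0.459, 0.1615, 0.1487]
ee_rot: [0.445, -0.448, 0.549, -0.548]
wrist_force: [0.1, -0.3, 0.2]
width: 0.0853
```

```bash
python3 -c "
from h import *
st(); plan([.4603,.1618,.1],-.205,1)"
```

```text
t 1.65 p [0.459  0.1615 0.1487] yawz -0.20473337712743658 tooly [-0.0038 -0.0013 -1.    ] F [ 0.1205 -0.2893  0.2356] w 0.08530105675617294 j [ 0.3384 -0.0744 -0.1038  1.5455  0.0001  2.1139]
[[-0.0006, 0.0487, 0.0014], [0.0035, 0.0003, 0.002]]
```

Settled as commanded. Now down and grip.

{"name": "play_rows", "arguments": {
  "commands": [
    [[0, 0.017, 0], [0, 0, 0], 0],
    [[0, 0.017, 0], [0, 0, 0], 0],
    [[0, 0.0155, 0], [0, 0, 0], 0],
    [[0, 0, 0], [0, 0, 0], 0.3],
    [[0, 0, 0], [0, 0, 0], 0.6],
    [[0, 0, 0], [0, 0, 0], 1],
    [[0, 0, 0], [0, 0, 0], 1],
    [[0, 0, 0], [0, 0, 0], 1]
  ]
}}

```text
clock: 2.32
tool_pos: [0.461, 0.1625, 0.1042]
ee_rot: [-0.447, 0.445, -0.548, 0.549]
wrist_force: [-0.3, -0.2, 6.5]
width: 0.0414
```

{"name": "play_rows", "arguments": {
  "commands": [
    [[0, 0, 0], [0, 0, 0], 1],
    [[0, 0, 0], [0, 0, 0], 1]
  ]
}}

```text
clock: 2.48
tool_pos: [0.461, 0.1625, 0.1042]
ee_rot: [-0.447, 0.445, -0.548, 0.549]
wrist_force: [-0.6, -0.1, 5.9]
width: 0.0414
```

```bash
python3 -c "
from h import *
st(); c=cam('scene'); u,v=map(int,proj(c,[.46,.16,.1])); f=c['frame'][max(0,v-60):v+60,u-75:u+75,::-1]; cv2.imwrite('pics/g.png',cv2.resize(f,None,fx=4,fy=4,interpolation=2))"
```

```text
t 2.4833 p [0.461  0.1625 0.1042] yawz -0.20456303617686242 tooly [ 0.0028  0.0013 -1.    ] F [-0.628  -0.077   5.9349] w 0.04143345139288801 j [ 0.3387 -0.0766 -0.1914  1.4529  0.0003  2.1141]
```

View pics/g.png

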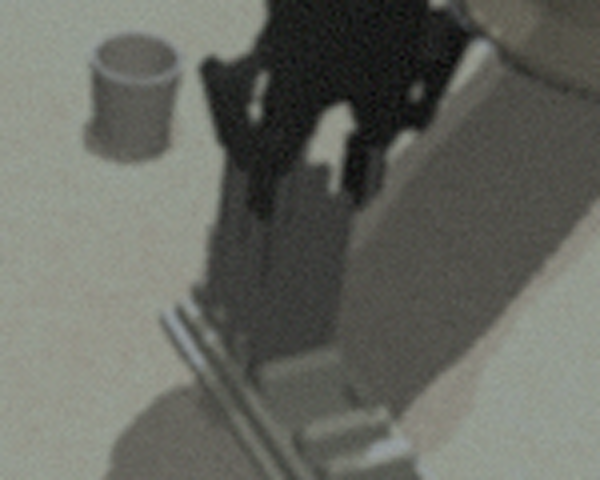

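Picture: the fingers (~(265,190) and (360,180)) are on both edges of the leaf, which stands upright. The width reads 41 mm against 46 nominal, and the closing swing pressed down with 6 N. I'll relieve that press before recording the height reference.

{"name": "play_rows", "arguments": {
  "commands": [
    [[0, -0.005, 0], [0, 0, 0], 1],
    [[0, 0, 0], [0, 0, 0], 1]
  ]
}}

```text
clock: 2.7
tool_pos: [0.4607, 0.1622, 0.1087]
ee_rot: [-0.447, 0.446, -0.548, 0.549]
wrist_force: [0.4, -1.0, 0.5]
width: 0.0414
```

{"name": "play_rows", "arguments": {
  "commands": [
    [[0, -0.001, 0], [0, 0, 0], 1],
    [[0, -0.001, 0], [0, 0, 0], 1],
    [[0, -0.001, 0], [0, 0, 0], 1],
    [[0, 0, 0], [0, 0, 0], 1]
  ]
}}

```text
clock: 3.03
tool_pos: [0.4601, 0.162, 0.1101]
ee_rot: [-0.446, 0.446, -0.548, 0.549]
wrist_force: [0.1, 0.2, -2.1]
width: 0.0415
```

```bash
python3 -c "
from h import *
st()"
```

```text
t 3.0333 p [0.4601 0.162  0.1101] yawz -0.20484221995129628 tooly [ 0. -0. -1.] F [ 0.0568  0.2099 -2.1018] w 0.041534678321862493 j [ 0.3385 -0.0761 -0.1795  1.4674 -0.      2.1142]
```

{"name": "play_rows", "arguments": {
  "commands": [
    [[0, 0.001, 0], [0, 0, 0], 1],
    [[0, 0.0, 0], [0, 0, 0], 1],
    [[0, 0, 0], [0, 0, 0], 1]
  ]
}}

```text
clock: 3.28
tool_pos: [0.46, 0.162, 0.1088]
ee_rot: [0.446, -0.446, 0.549, -0.548]
wrist_force: [-0.4, -1.0, -1.1]
width: 0.0413
```

{"name": "play_rows", "arguments": {
  "commands": [
    [[0, 0.001, 0], [0, 0, 0], 1],
    [[0, 0.0, 0], [0, 0, 0], 1],
    [[0, 0, 0], [0, 0, 0], 1]
  ]
}}

```text
clock: 3.53
tool_pos: [0.46, 0.162, 0.1079]
ee_rot: [0.446, -0.446, 0.549, -0.548]
wrist_force: [0.2, -0.8, -1.1]
width: 0.0414
```

{"name": "play_rows", "arguments": {
  "commands": [
    [[0, 0.001, 0], [0, 0, 0], 1],
    [[0, 0.0, 0], [0, 0, 0], 1],
    [[0, 0, 0], [0, 0, 0], 1]
  ]
}}

```text
clock: 3.78
tool_pos: [0.4601, 0.162, 0.1069]
ee_rot: [0.446, -0.446, 0.548, -0.548]
wrist_force: [0.2, 0.4, -0.9]
width: 0.0416
```

{"name": "play_rows", "arguments": {
  "commands": [
    [[0, 0.0015, 0], [0, 0, 0], 1],
    [[0, 0.0, 0], [0, 0, 0], 1],
    [[0, 0, 0], [0, 0, 0], 1]
  ]
}}

```text
clock: 4.03
tool_pos: [0.4601, 0.162, 0.1054]
ee_rot: [0.446, -0.446, 0.549, -0.548]
wrist_force: [-0.3, 0.5, -1.0]
width: 0.0414
```

{"name": "play_rows", "arguments": {
  "commands": [
    [[0, 0.0015, 0], [0, 0, 0], 1],
    [[0, 0.0, 0], [0, 0, 0], 1],
    [[0, 0, 0], [0, 0, 0], 1]
  ]
}}

```text
clock: 4.28
tool_pos: [0.4603, 0.1621, 0.1043]
ee_rot: [-0.447, 0.446, -0.548, 0.549]
wrist_force: [1.0, 0.1, 2.1]
width: 0.0414
```

Contact with the slot floor is at TCP z=0.1043 (free at 0.1054), so the test height is TCP z=0.1223. Lift, go out along the rack's +x, and over to the screw.

{"name": "play_rows", "arguments": {
  "commands": [
    [[0, -0.02, 0], [0, 0, 0], 1],
    [[0, -0.02, 0.005], [0, 0, 0], 1],
    [[0, 0, 0.0275], [0, 0, 0], 1],
    [[0, 0, 0.0275], [0, 0, 0], 1],
    [[0.0296, 0, 0.0077], [0, 0, 0], 1],
    [[0.0296, 0, 0.0077], [0, 0, 0], 1],
    [[0.0296, 0, 0.0077], [0, 0, 0], 1],
    [[0.0296, 0, 0.0077], [0, 0, 0], 1]
  ]
}}

```text
clock: 4.95
tool_pos: [0.5248, 0.0263, 0.1435]
ee_rot: [0.446, -0.447, 0.549, -0.548]
wrist_force: [0.1, 0.1, -1.4]
width: 0.0414
```

{"name": "play_rows", "arguments": {
  "commands": [
    [[0.0296, 0, 0.0077], [0, 0, 0], 1],
    [[0.0296, 0, 0.0077], [0, 0, 0], 1],
    [[0, 0.01, 0], [0, 0, 0], 1],
    [[0, 0.0105, 0], [0, 0, 0], 1],
    [[0, 0, 0], [0, 0, 0], 1],
    [[0, 0, 0], [0, 0, 0], 1]
  ]
}}

```text
clock: 5.45
tool_pos: [0.5273, -0.0327, 0.1225]
ee_rot: [0.446, -0.447, 0.549, -0.548]
wrist_force: [0.0, 0.0, -1.1]
width: 0.041
```

```bash
python3 -c "
from h import *
st(); plan([.528,-.0334,.1223],-.205,1)
c=cam('top'); u,v=map(int,proj(c,[.56,-.04,.1])); f=c['frame'][v-45:v+45,u-60:u+60,::-1]; cv2.imwrite('pics/s.png',cv2.resize(cv2.convertScaleAbs(f,alpha=1.5,beta=0),None,fx=6,fy=6,interpolation=2)); print(u,v)"
```

```text
t 5.45 p [ 0.5273 -0.0327  0.1225] yawz -0.2040478135313128 tooly [-0.002   0.0003 -1.    ] F [ 0.0404  0.0409 -1.1391] w 0.04102601128943066 j [-0.0621  0.022  -0.0599  1.491   0.0002  1.7128]
[[0.0005, 0.0002, 0.0008], [0.0021, 0.001, 0.0001]]
264 212
```

View pics/s.png

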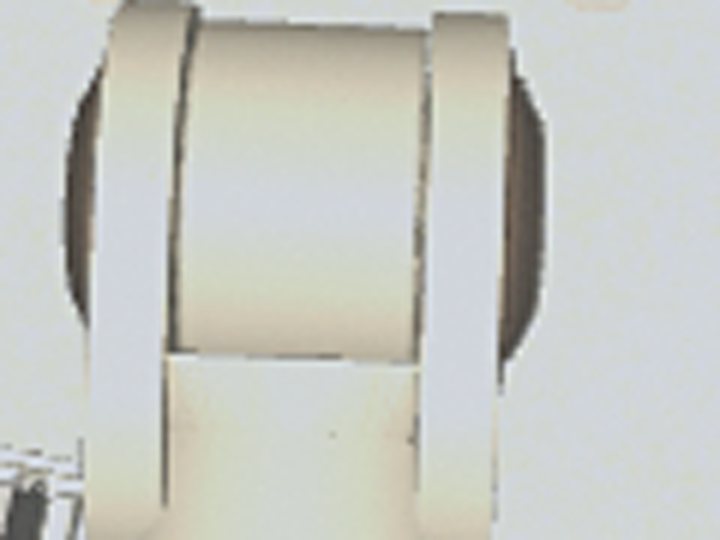

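The arm hides the screw from above (picture shows only the wrist), so I'll feel for it.

{"name": "play_rows", "arguments": {
  "commands": [
    [[0, 0, 0.005], [0, 0, 0], 1],
    [[0, 0, 0.003], [0, 0, 0], 1],
    [[0, 0, 0.002], [0, 0, 0], 1],
    [[0, 0, 0], [0, 0, 0], 1],
    [[0, 0, 0], [0, 0, 0], 1]
  ]
}}

```text
clock: 5.92
tool_pos: [0.538, -0.0354, 0.1235]
ee_rot: [0.446, -0.446, 0.548, -0.548]
wrist_force: [-0.1, -0.3, -1.4]
width: 0.0416
```

{"name": "play_rows", "arguments": {
  "commands": [
    [[0, 0, 0.0015], [0, 0, 0], 1],
    [[0, 0, 0], [0, 0, 0], 1],
    [[0, 0, 0], [0, 0, 0], 1]
  ]
}}

```text
clock: 6.17
tool_pos: [0.5392, -0.0359, 0.1235]
ee_rot: [-0.446, 0.446, -0.549, 0.549]
wrist_force: [0.9, 0.0, -1.6]
width: 0.0413
```

{"name": "play_rows", "arguments": {
  "commands": [
    [[0, 0, 0.0015], [0, 0, 0], 1],
    [[0, 0, 0], [0, 0, 0], 1],
    [[0, 0, 0], [0, 0, 0], 1]
  ]
}}

```text
clock: 6.42
tool_pos: [0.5404, -0.0361, 0.1235]
ee_rot: [0.446, -0.446, 0.549, -0.548]
wrist_force: [-2.6, 1.1, 0.1]
width: 0.0413
```

{"name": "play_rows", "arguments": {
  "commands": [
    [[0, 0, 0.0015], [0, 0, 0], 1],
    [[0, 0, 0], [0, 0, 0], 1],
    [[0, 0, 0], [0, 0, 0], 1]
  ]
}}

```text
clock: 6.67
tool_pos: [0.541, -0.0362, 0.1235]
ee_rot: [0.446, -0.447, 0.549, -0.548]
wrist_force: [-8.1, 2.0, 2.7]
width: 0.0418
```

{"name": "play_rows", "arguments": {
  "commands": [
    [[0, 0, -0.004], [0, 0, 0], 1],
    [[0, 0.0011, 0], [0, 0, 0], 1],
    [[0, 0, 0], [0, 0, 0], 1]
  ]
}}

```text
clock: 6.92
tool_pos: [0.5385, -0.0357, 0.1223]
ee_rot: [-0.446, 0.446, -0.548, 0.549]
wrist_force: [-1.2, -0.4, -0.9]
width: 0.0414
```

{"name": "play_rows", "arguments": {
  "commands": [
    [[0, 0, 0.002], [0, 0, 0], 1],
    [[0, 0, 0.002], [0, 0, 0], 1],
    [[0, 0, 0], [0, 0, 0], 1]
  ]
}}

```text
clock: 7.17
tool_pos: [0.541, -0.0362, 0.1223]
ee_rot: [0.446, -0.447, 0.549, -0.548]
wrist_force: [-7.9, 1.8, 3.2]
width: 0.0413
```

{"name": "play_rows", "arguments": {
  "commands": [
    [[0, 0, 0.0015], [0, 0, 0], 1],
    [[0, 0, 0.0], [0, 0, 0], 1],
    [[0, 0, 0], [0, 0, 0], 1]
  ]
}}

```text
clock: 7.42
tool_pos: [0.5416, -0.0363, 0.1223]
ee_rot: [0.445, -0.447, 0.55, -0.547]
wrist_force: [-12.5, 2.9, 5.7]
width: 0.0412
```

{"name": "play_rows", "arguments": {
  "commands": [
    [[0, 0, -0.005], [0, 0, 0], 1],
    [[0, 0.0007, 0], [0, 0, 0], 1],
    [[0, 0, 0.002], [0, 0, 0], 1],
    [[0, 0, 0.002], [0, 0, 0], 1],
    [[0, 0, 0], [0, 0, 0], 1],
    [[0, 0, 0], [0, 0, 0], 1]
  ]
}}

```text
clock: 7.92
tool_pos: [0.5414, -0.0363, 0.1213]
ee_rot: [0.446, -0.447, 0.549, -0.548]
wrist_force: [-8.5, 2.1, 2.4]
width: 0.0412
```

{"name": "play_rows", "arguments": {
  "commands": [
    [[0, 0, -0.003], [0, 0, 0], 1],
    [[0, -0.0011, 0], [0, 0, 0], 1],
    [[0, 0, 0.0015], [0, 0, 0], 1],
    [[0, 0, 0.0015], [0, 0, 0], 1],
    [[0, 0, 0], [0, 0, 0], 1],
    [[0, 0, 0], [0, 0, 0], 1]
  ]
}}

```text
clock: 8.42
tool_pos: [0.5413, -0.0362, 0.1229]
ee_rot: [0.446, -0.447, 0.549, -0.548]
wrist_force: [-10.9, 1.7, 5.8]
width: 0.0414
```

Blocked at edge ≈ 23–24 mm at every height tried, so leaf 3 is wrong. Take it back to slot 3.

{"name": "play_rows", "arguments": {
  "commands": [
    [[0, 0, -0.015], [0, 0, 0], 1],
    [[0, -0.01, -0.005], [0, 0, 0], 1],
    [[0, -0.011, 0], [0, 0, 0], 1],
    [[0, 0, 0], [0, 0, 0], 1],
    [[0, 0, 0], [0, 0, 0], 1]
  ]
}}

```text
clock: 8.83
tool_pos: [0.5245, -0.0326, 0.1453]
ee_rot: [-0.447, 0.445, -0.548, 0.549]
wrist_force: [0.3, 0.0, -0.7]
width: 0.0414
```

```bash
python3 -c "
from h import *
st(); plan([.4603,.1621,.147],-.205,1)"
```

```text
t 8.8333 p [ 0.5245 -0.0326  0.1453] yawz -0.20483599177624479 tooly [ 0.0032 -0.0003 -1.    ] F [ 0.3337  0.0302 -0.6894] w 0.04139758114448914 j [-0.0621  0.0101 -0.028   1.5295 -0.0001  1.7135]
[[-0.1776, -0.002, -0.1024], [-0.0032, 0.0002, -0.0004]]
```

{"name": "play_rows", "arguments": {
  "commands": [
    [[-0.0296, 0, -0.007], [0, 0, 0], 1],
    [[-0.0296, 0, -0.007], [0, 0, 0], 1],
    [[-0.0296, 0, -0.007], [0, 0, 0], 1],
    [[-0.0296, 0, -0.007], [0, 0, 0], 1],
    [[-0.0296, 0, -0.007], [0, 0, 0], 1],
    [[-0.0296, 0, -0.007], [0, 0, 0], 1],
    [[0, 0, -0.0252], [0, 0, 0], 1],
    [[0, 0, -0.0252], [0, 0, 0], 1]
  ]
}}

```text
clock: 9.5
tool_pos: [0.4687, 0.1617, 0.1425]
ee_rot: [0.446, -0.447, 0.548, -0.548]
wrist_force: [0.2, 0.2, -0.3]
width: 0.0412
```

{"name": "play_rows", "arguments": {
  "commands": [
    [[0, 0, -0.01], [0, 0, 0], 1],
    [[0, 0, 0], [0, 0, 0], 1],
    [[0, 0, 0], [0, 0, 0], 1]
  ]
}}

```text
clock: 9.75
tool_pos: [0.4596, 0.1624, 0.1441]
ee_rot: [-0.447, 0.446, -0.548, 0.549]
wrist_force: [0.0, -0.2, -1.8]
width: 0.0414
```

```bash
python3 -c "
from h import *
st(); plan([.4603,.1621,.1045],-.205,1)"
```

```text
t 9.75 p [0.4596 0.1624 0.1441] yawz -0.20431977576021346 tooly [ 0.0014  0.0002 -1.    ] F [ 0.0471 -0.151  -1.7637] w 0.041376389629248694 j [ 0.3398 -0.0787 -0.1167  1.5314 -0.0002  2.1149]
[[0.0001, 0.0396, 0.0007], [-0.0013, 0.0007, -0.0005]]
```

{"name": "play_rows", "arguments": {
  "commands": [
    [[0, 0.014, 0], [0, 0, 0], 1],
    [[0, 0.014, 0], [0, 0, 0], 1],
    [[0, 0.009, 0], [0, 0, 0], 1],
    [[0, 0.0025, 0], [0, 0, 0], 1],
    [[0, 0, 0], [0, 0, 0], 1],
    [[0, 0, 0], [0, 0, 0], 1]
  ]
}}

```text
clock: 10.25
tool_pos: [0.4597, 0.162, 0.1044]
ee_rot: [-0.446, 0.446, -0.549, 0.549]
wrist_force: [0.7, 0.1, -0.4]
width: 0.041
```

```bash
python3 -c "
from h import *
st()"
```

```text
t 10.25 p [0.4597 0.162  0.1044] yawz -0.2055618216458526 tooly [ 0.0004  0.     -1.    ] F [ 0.7253  0.0767 -0.3991] w 0.0409960785174757 j [ 0.3388 -0.077  -0.1914  1.456  -0.0001  2.1152]
```

Leaf 3 is back on its floor (z=0.1044). Release, slide the open jaws 24 mm to leaf 2, and close.

{"name": "play_rows", "arguments": {
  "commands": [
    [[0, 0, 0], [0, 0, 0], 0.4],
    [[0, 0, 0], [0, 0, 0], 0],
    [[0, 0, 0], [0, 0, 0], 0],
    [[0, 0, 0], [0, 0, 0], 0],
    [[0, 0, 0], [0, 0, 0], 0],
    [[0.012, 0, 0], [0, 0, 0], 0],
    [[0.012, 0, 0], [0, 0, 0], 0],
    [[0, 0, 0], [0, 0, 0], 0]
  ]
}}

```text
clock: 10.92
tool_pos: [0.4535, 0.1368, 0.1044]
ee_rot: [-0.446, 0.446, -0.549, 0.549]
wrist_force: [-0.8, 0.1, 0.0]
width: 0.0852
```

{"name": "play_rows", "arguments": {
  "commands": [
    [[0, 0, 0], [0, 0, 0], 0.5],
    [[0, 0, 0], [0, 0, 0], 1],
    [[0, 0, 0], [0, 0, 0], 1],
    [[0, 0, 0], [0, 0, 0], 1],
    [[0, 0, 0], [0, 0, 0], 1],
    [[0, -0.001, 0], [0, 0, 0], 1],
    [[0, 0, 0], [0, 0, 0], 1],
    [[0, 0, 0], [0, 0, 0], 1]
  ]
}}

```text
clock: 11.58
tool_pos: [0.4541, 0.1389, 0.1053]
ee_rot: [-0.446, 0.446, -0.548, 0.548]
wrist_force: [0.4, -0.0, 1.3]
width: 0.0412
```

```bash
python3 -c "
from h import *
st()"
```

```text
t 11.5833 p [0.4541 0.1389 0.1053] yawz -0.204543683165494 tooly [ 0.0001  0.     -1.    ] F [ 0.3539 -0.0163  1.3122] w 0.04121826376975391 j [ 0.2969 -0.1068 -0.2172  1.4603 -0.      2.0722]
```

{"name": "play_rows", "arguments": {
  "commands": [
    [[0, -0.001, 0], [0, 0, 0], 1],
    [[0, 0, 0], [0, 0, 0], 1],
    [[0, 0, 0], [0, 0, 0], 1]
  ]
}}

```text
clock: 11.83
tool_pos: [0.4539, 0.1388, 0.1061]
ee_rot: [0.446, -0.446, 0.549, -0.548]
wrist_force: [0.4, 0.5, -1.1]
width: 0.041
```

{"name": "play_rows", "arguments": {
  "commands": [
    [[0, -0.001, 0], [0, 0, 0], 1],
    [[0, 0, 0], [0, 0, 0], 1],
    [[0, 0, 0], [0, 0, 0], 1]
  ]
}}

```text
clock: 12.08
tool_pos: [0.4541, 0.1388, 0.1073]
ee_rot: [0.446, -0.446, 0.548, -0.548]
wrist_force: [0.9, 0.1, -1.3]
width: 0.0413
```

{"name": "play_rows", "arguments": {
  "commands": [
    [[0, 0.001, 0], [0, 0, 0], 1],
    [[0, 0, 0], [0, 0, 0], 1],
    [[0, 0, 0], [0, 0, 0], 1]
  ]
}}

```text
clock: 12.33
tool_pos: [0.454, 0.1387, 0.1062]
ee_rot: [0.446, -0.446, 0.549, -0.548]
wrist_force: [-0.9, 0.8, -1.2]
width: 0.0413
```

{"name": "play_rows", "arguments": {
  "commands": [
    [[0, 0.001, 0], [0, 0, 0], 1],
    [[0, 0, 0], [0, 0, 0], 1],
    [[0, 0, 0], [0, 0, 0], 1]
  ]
}}

```text
clock: 12.58
tool_pos: [0.4541, 0.1388, 0.1054]
ee_rot: [-0.446, 0.446, -0.548, 0.549]
wrist_force: [1.0, -0.1, -0.4]
width: 0.0411
```

{"name": "play_rows", "arguments": {
  "commands": [
    [[0, 0.001, 0], [0, 0, 0], 1],
    [[0, 0, 0], [0, 0, 0], 1],
    [[0, 0, 0], [0, 0, 0], 1]
  ]
}}

```text
clock: 12.83
tool_pos: [0.4545, 0.1389, 0.1051]
ee_rot: [-0.447, 0.446, -0.548, 0.549]
wrist_force: [-0.3, 0.3, 6.3]
width: 0.0414
```

{"name": "play_rows", "arguments": {
  "commands": [
    [[0, -0.022, 0], [0, 0, 0], 1],
    [[0, -0.021, 0.004], [0, 0, 0], 1],
    [[0, 0, 0.028], [0, 0, 0], 1],
    [[0, 0, 0.028], [0, 0, 0], 1],
    [[0.0307, 0, 0.0096], [0, 0, 0], 1],
    [[0.0307, 0, 0.0096], [0, 0, 0], 1],
    [[0.0307, 0, 0.0096], [0, 0, 0], 1],
    [[0.0307, 0, 0.0096], [0, 0, 0], 1]
  ]
}}

```text
clock: 13.5
tool_pos: [0.5254, -0.0028, 0.1469]
ee_rot: [0.446, -0.447, 0.549, -0.548]
wrist_force: [1.4, -0.3, -1.2]
width: 0.0411
```

{"name": "play_rows", "arguments": {
  "commands": [
    [[0.0307, 0.01, 0.0096], [0, 0, 0], 1],
    [[0, 0.013, 0.004], [0, 0, 0], 1],
    [[0, 0, 0], [0, 0, 0], 1],
    [[0, 0, 0], [0, 0, 0], 1],
    [[0, 0, 0], [0, 0, 0], 1]
  ]
}}

```text
clock: 13.92
tool_pos: [0.5324, -0.0335, 0.1246]
ee_rot: [0.447, -0.446, 0.548, -0.548]
wrist_force: [-0.2, -0.3, -1.0]
width: 0.041
```

```bash
python3 -c "
from h import *
st(); plan([.5867-.052*.979,-.0456+.052*.2035,.1233],-.205,1)"
```

```text
t 13.9167 p [ 0.5324 -0.0335  0.1246] yawz -0.20398002514288333 tooly [-0.0001  0.0002 -1.    ] F [-0.171  -0.2805 -0.9672] w 0.04100906740846994 j [-0.063   0.0321 -0.0454  1.4935  0.0002  1.7117]
[[0.0008, 0.0013, 0.0036], [0.0002, 0.001, -0.0002]]
```

{"name": "play_rows", "arguments": {
  "commands": [
    [[0.0008, 0.0013, 0.003], [0, 0, 0], 1],
    [[0, 0, 0.003], [0, 0, 0], 1],
    [[0, 0, 0], [0, 0, 0], 1],
    [[0, 0, 0], [0, 0, 0], 1]
  ]
}}

```text
clock: 14.25
tool_pos: [0.5384, -0.0359, 0.1232]
ee_rot: [-0.447, 0.446, -0.548, 0.548]
wrist_force: [-0.4, -1.1, -1.2]
width: 0.0414
```

{"name": "play_rows", "arguments": {
  "commands": [
    [[0, 0, 0.002], [0, 0, 0], 1],
    [[0, 0, 0], [0, 0, 0], 1],
    [[0, 0, 0], [0, 0, 0], 1]
  ]
}}

```text
clock: 14.5
tool_pos: [0.5398, -0.0366, 0.1229]
ee_rot: [0.446, -0.447, 0.549, -0.548]
wrist_force: [-4.0, 0.5, 0.5]
width: 0.0412
```

{"name": "play_rows", "arguments": {
  "commands": [
    [[0, 0, 0.002], [0, 0, 0], 1],
    [[0, 0, 0], [0, 0, 0], 1],
    [[0, 0, 0], [0, 0, 0], 1]
  ]
}}

```text
clock: 14.75
tool_pos: [0.5407, -0.0368, 0.1229]
ee_rot: [0.446, -0.447, 0.549, -0.548]
wrist_force: [-8.6, 2.3, 3.3]
width: 0.0409
```

{"name": "play_rows", "arguments": {
  "commands": [
    [[0, 0, 0.002], [0, 0, 0], 1],
    [[0, 0, 0], [0, 0, 0], 1],
    [[0, 0, 0], [0, 0, 0], 1]
  ]
}}

```text
clock: 15.0
tool_pos: [0.5415, -0.037, 0.1229]
ee_rot: [0.445, -0.447, 0.55, -0.547]
wrist_force: [-15.9, 3.6, 7.0]
width: 0.0411
```

{"name": "play_rows", "arguments": {
  "commands": [
    [[0, 0, 0.002], [0, 0, 0], 1],
    [[0, 0, 0], [0, 0, 0], 1],
    [[0, 0, 0], [0, 0, 0], 1]
  ]
}}

```text
clock: 15.25
tool_pos: [0.5423, -0.0372, 0.123]
ee_rot: [0.445, -0.448, 0.551, -0.546]
wrist_force: [-20.8, 4.0, 11.6]
width: 0.0411
```

{"name": "play_rows", "arguments": {
  "commands": [
    [[0, 0, -0.006], [0, 0, 0], 1],
    [[0, -0.0006, -0.002], [0, 0, 0], 1],
    [[0, 0, 0.002], [0, 0, 0], 1],
    [[0, 0, 0.003], [0, 0, 0], 1],
    [[0, 0, 0], [0, 0, 0], 1],
    [[0, 0, 0], [0, 0, 0], 1]
  ]
}}

```text
clock: 15.75
tool_pos: [0.5412, -0.037, 0.1235]
ee_rot: [0.445, -0.447, 0.55, -0.547]
wrist_force: [-13.9, 3.0, 5.9]
width: 0.0411
```

{"name": "play_rows", "arguments": {
  "commands": [
    [[0, 0, -0.003], [0, 0, 0], 1],
    [[0, -0.0006, -0.002], [0, 0, 0], 1],
    [[0, 0, 0.002], [0, 0, 0], 1],
    [[0, 0, 0.003], [0, 0, 0], 1],
    [[0, 0, 0], [0, 0, 0], 1],
    [[0, 0, 0], [0, 0, 0], 1]
  ]
}}

```text
clock: 16.25
tool_pos: [0.5412, -0.0369, 0.1241]
ee_rot: [0.445, -0.447, 0.55, -0.547]
wrist_force: [-13.4, 2.3, 6.3]
width: 0.041
```

{"name": "play_rows", "arguments": {
  "commands": [
    [[0, 0, -0.003], [0, 0, 0], 1],
    [[0, 0.0018, -0.002], [0, 0, 0], 1],
    [[0, 0, 0.002], [0, 0, 0], 1],
    [[0, 0, 0.003], [0, 0, 0], 1],
    [[0, 0, 0], [0, 0, 0], 1],
    [[0, 0, 0], [0, 0, 0], 1]
  ]
}}

```text
clock: 16.75
tool_pos: [0.5413, -0.0369, 0.1224]
ee_rot: [0.445, -0.447, 0.55, -0.547]
wrist_force: [-13.6, 2.8, 7.3]
width: 0.0407
```

Leaf 2 is blocked at the same ~24 mm. Return it to slot 2.

{"name": "play_rows", "arguments": {
  "commands": [
    [[0, 0, -0.015], [0, 0, 0], 1],
    [[0, -0.012, -0.005], [0, 0, 0], 1],
    [[0, -0.014, 0], [0, 0, 0], 1],
    [[0, 0, 0], [0, 0, 0], 1],
    [[0, 0, 0], [0, 0, 0], 1]
  ]
}}

```text
clock: 17.17
tool_pos: [0.5248, -0.0334, 0.1496]
ee_rot: [-0.447, 0.445, -0.548, 0.549]
wrist_force: [-0.3, 0.1, -1.2]
width: 0.0411
```

```bash
python3 -c "
from h import *
st(); plan([.4544,.1388,.148],-.205,1)"
```

```text
t 17.1667 p [ 0.5248 -0.0334  0.1496] yawz -0.20486382313114607 tooly [ 0.0031 -0.0003 -1.    ] F [-0.2964  0.1426 -1.2382] w 0.0411470507653533 j [-0.0636  0.0114 -0.0184  1.5379 -0.0001  1.7121]
[[-0.1543, 0.0013, -0.1039], [-0.0031, 0.0001, -0.0003]]
```

{"name": "play_rows", "arguments": {
  "commands": [
    [[-0.0308, 0, -0.008], [0, 0, 0], 1],
    [[-0.0308, 0, -0.008], [0, 0, 0], 1],
    [[-0.0308, 0, -0.008], [0, 0, 0], 1],
    [[-0.0308, 0, -0.008], [0, 0, 0], 1],
    [[-0.0308, 0, -0.008], [0, 0, 0], 1],
    [[0, 0, -0.028], [0, 0, 0], 1],
    [[0, 0, -0.028], [0, 0, 0], 1],
    [[0, 0, -0.008], [0, 0, 0], 1]
  ]
}}

```text
clock: 17.83
tool_pos: [0.4506, 0.1396, 0.1477]
ee_rot: [0.446, -0.447, 0.548, -0.548]
wrist_force: [1.0, -0.1, -1.0]
width: 0.0411
```

{"name": "play_rows", "arguments": {
  "commands": [
    [[0, 0, 0], [0, 0, 0], 1],
    [[0, 0, 0], [0, 0, 0], 1]
  ]
}}

```text
clock: 18.0
tool_pos: [0.4536, 0.1387, 0.1484]
ee_rot: [-0.447, 0.446, -0.548, 0.549]
wrist_force: [-0.3, 0.3, -1.3]
width: 0.0411
```

```bash
python3 -c "
from h import *
st(); plan([.4544,.1388,.1053],-.205,1)"
```

```text
t 18.0 p [0.4536 0.1387 0.1484] yawz -0.20440445860114606 tooly [ 0.0012  0.0001 -1.    ] F [-0.2973  0.3494 -1.2586] w 0.04105377508292465 j [ 0.2969 -0.1091 -0.1365  1.5423 -0.0002  2.0721]
[[-0.0002, 0.0431, 0.0007], [-0.0011, 0.0006, -0.0003]]
```

{"name": "play_rows", "arguments": {
  "commands": [
    [[0, 0.015, 0.0007], [0, 0, 0], 1],
    [[0, 0.015, 0], [0, 0, 0], 1],
    [[0, 0.01, 0], [0, 0, 0], 1],
    [[0, 0.0035, 0], [0, 0, 0], 1],
    [[0, 0, 0], [0, 0, 0], 1],
    [[0, 0, 0], [0, 0, 0], 1]
  ]
}}

```text
clock: 18.5
tool_pos: [0.4546, 0.1383, 0.1052]
ee_rot: [-0.446, 0.446, -0.549, 0.549]
wrist_force: [-0.3, 0.8, 3.3]
width: 0.041
```

```bash
python3 -c "
from h import *
st(); plan([.4502,.1155,.1053],-.205,1)"
```

```text
t 18.5 p [0.4546 0.1383 0.1052] yawz -0.20554853785360572 tooly [ 0.0008  0.0003 -1.    ] F [-0.342   0.8065  3.2888] w 0.041003076136315375 j [ 0.2952 -0.1069 -0.2175  1.4594  0.      2.0716]
[[0.0232, -0.0001, 0.0003], [-0.0008, -0.0005, -0.0004]]
```

Leaf 2 is back down on its floor. On to leaf 1.

{"name": "play_rows", "arguments": {
  "commands": [
    [[0, 0, 0], [0, 0, 0], 0.4],
    [[0, 0, 0], [0, 0, 0], 0],
    [[0, 0, 0], [0, 0, 0], 0],
    [[0, 0, 0], [0, 0, 0], 0],
    [[0, 0, 0], [0, 0, 0], 0],
    [[0.012, 0, 0], [0, 0, 0], 0],
    [[0.0115, 0, 0], [0, 0, 0], 0],
    [[0, 0, 0], [0, 0, 0], 0]
  ]
}}

```text
clock: 19.17
tool_pos: [0.4484, 0.1137, 0.1049]
ee_rot: [-0.446, 0.446, -0.549, 0.549]
wrist_force: [0.1, 0.2, -0.2]
width: 0.0853
```

{"name": "play_rows", "arguments": {
  "commands": [
    [[0, 0, 0], [0, 0, 0], 0.5],
    [[0, 0, 0], [0, 0, 0], 1],
    [[0, 0, 0], [0, 0, 0], 1],
    [[0, 0, 0], [0, 0, 0], 1],
    [[0, 0, 0], [0, 0, 0], 1],
    [[0, -0.001, 0], [0, 0, 0], 1],
    [[0, 0, 0], [0, 0, 0], 1],
    [[0, 0, 0], [0, 0, 0], 1]
  ]
}}

```text
clock: 19.83
tool_pos: [0.449, 0.1157, 0.1059]
ee_rot: [-0.446, 0.446, -0.548, 0.548]
wrist_force: [0.0, 0.3, 1.8]
width: 0.0408
```

{"name": "play_rows", "arguments": {
  "commands": [
    [[0, -0.001, 0], [0, 0, 0], 1],
    [[0, 0, 0], [0, 0, 0], 1],
    [[0, 0, 0], [0, 0, 0], 1]
  ]
}}

```text
clock: 20.08
tool_pos: [0.4488, 0.1155, 0.1066]
ee_rot: [0.446, -0.446, 0.549, -0.548]
wrist_force: [-0.9, 0.2, -1.9]
width: 0.0404
```

{"name": "play_rows", "arguments": {
  "commands": [
    [[0, -0.001, 0], [0, 0, 0], 1],
    [[0, 0, 0], [0, 0, 0], 1],
    [[0, 0, 0], [0, 0, 0], 1]
  ]
}}

```text
clock: 20.33
tool_pos: [0.4489, 0.1155, 0.1079]
ee_rot: [0.446, -0.446, 0.549, -0.548]
wrist_force: [0.4, -0.0, -1.4]
width: 0.0408
```

{"name": "play_rows", "arguments": {
  "commands": [
    [[0, 0.001, 0], [0, 0, 0], 1],
    [[0, 0, 0], [0, 0, 0], 1],
    [[0, 0, 0], [0, 0, 0], 1]
  ]
}}

```text
clock: 20.58
tool_pos: [0.4489, 0.1154, 0.1068]
ee_rot: [0.446, -0.446, 0.549, -0.548]
wrist_force: [0.1, 0.1, -1.0]
width: 0.0406
```

{"name": "play_rows", "arguments": {
  "commands": [
    [[0, 0.001, 0], [0, 0, 0], 1],
    [[0, 0, 0], [0, 0, 0], 1],
    [[0, 0, 0], [0, 0, 0], 1]
  ]
}}

```text
clock: 20.83
tool_pos: [0.449, 0.1155, 0.106]
ee_rot: [-0.446, 0.446, -0.548, 0.549]
wrist_force: [0.5, 0.1, 1.0]
width: 0.041
```

{"name": "play_rows", "arguments": {
  "commands": [
    [[0, -0.022, 0], [0, 0, 0], 1],
    [[0, -0.021, 0.004], [0, 0, 0], 1],
    [[0, 0, 0.028], [0, 0, 0], 1],
    [[0, 0, 0.028], [0, 0, 0], 1],
    [[0.0324, 0, 0.0125], [0, 0, 0], 1],
    [[0.0324, 0, 0.0125], [0, 0, 0], 1],
    [[0.0324, 0, 0.0125], [0, 0, 0], 1],
    [[0.0324, 0.01, 0.0125], [0, 0, 0], 1]
  ]
}}

```text
clock: 21.5
tool_pos: [0.5311, -0.0352, 0.1403]
ee_rot: [-0.447, 0.446, -0.548, 0.549]
wrist_force: [1.4, 0.0, -0.6]
width: 0.0412
```

{"name": "play_rows", "arguments": {
  "commands": [
    [[0, 0.0145, 0.002], [0, 0, 0], 1],
    [[0, 0, 0], [0, 0, 0], 1],
    [[0, 0, 0], [0, 0, 0], 1],
    [[0, 0, 0], [0, 0, 0], 1],
    [[0, 0, 0], [0, 0, 0], 1]
  ]
}}

```text
clock: 21.92
tool_pos: [0.5325, -0.0332, 0.1253]
ee_rot: [-0.447, 0.446, -0.548, 0.548]
wrist_force: [0.3, 0.3, -2.0]
width: 0.0408
```

```bash
python3 -c "
from h import *
st(); plan([.5867-.050*.979,-.0456+.050*.2035,.1239],-.205,1)"
```

```text
t 21.9167 p [ 0.5325 -0.0332  0.1253] yawz -0.2033958222387307 tooly [ 0.0011  0.0001 -1.    ] F [ 0.3446  0.3134 -1.9597] w 0.04075608840090539 j [-0.0624  0.0308 -0.0453  1.4936  0.0001  1.7118]
[[0.0011, 0.0014, 0.0056], [-0.0011, 0.0016, -0.0003]]
```

{"name": "play_rows", "arguments": {
  "commands": [
    [[0.001, 0.0012, 0.003], [0, 0, 0], 1],
    [[0, 0, 0.0026], [0, 0, 0], 1],
    [[0, 0, 0], [0, 0, 0], 1],
    [[0, 0, 0], [0, 0, 0], 1]
  ]
}}

```text
clock: 22.25
tool_pos: [0.5377, -0.036, 0.1233]
ee_rot: [-0.446, 0.446, -0.548, 0.548]
wrist_force: [0.4, 0.7, -1.7]
width: 0.0408
```

{"name": "play_rows", "arguments": {
  "commands": [
    [[0, 0, 0.002], [0, 0, 0], 1],
    [[0, 0, 0], [0, 0, 0], 1],
    [[0, 0, 0], [0, 0, 0], 1]
  ]
}}

```text
clock: 22.5
tool_pos: [0.5395, -0.0367, 0.1232]
ee_rot: [0.446, -0.446, 0.549, -0.548]
wrist_force: [-0.0, -0.2, -2.1]
width: 0.0405
```

{"name": "play_rows", "arguments": {
  "commands": [
    [[0, 0, 0.002], [0, 0, 0], 1],
    [[0, 0, 0], [0, 0, 0], 1],
    [[0, 0, 0], [0, 0, 0], 1]
  ]
}}

```text
clock: 22.75
tool_pos: [0.5415, -0.0371, 0.1232]
ee_rot: [0.446, -0.446, 0.549, -0.548]
wrist_force: [0.5, -0.8, -1.6]
width: 0.0408
```

{"name": "play_rows", "arguments": {
  "commands": [
    [[0, 0, 0.002], [0, 0, 0], 1],
    [[0, 0, 0], [0, 0, 0], 1],
    [[0, 0, 0], [0, 0, 0], 1]
  ]
}}

```text
clock: 23.0
tool_pos: [0.5434, -0.0375, 0.1231]
ee_rot: [0.446, -0.446, 0.549, -0.548]
wrist_force: [-0.2, 0.6, -1.3]
width: 0.0407
```

Leaf 1 passes the earlier stop without resistance. Push on until it seats.

{"name": "play_rows", "arguments": {
  "commands": [
    [[0, -0.0004, 0.002], [0, 0, 0], 1],
    [[0, 0, 0], [0, 0, 0], 1],
    [[0, 0, 0], [0, 0, 0], 1]
  ]
}}

```text
clock: 23.25
tool_pos: [0.5448, -0.0378, 0.1234]
ee_rot: [0.446, -0.447, 0.549, -0.548]
wrist_force: [-5.3, 0.9, 0.4]
width: 0.0407
```

{"name": "play_rows", "arguments": {
  "commands": [
    [[0, 0, 0.002], [0, 0, 0], 1],
    [[0, 0, 0], [0, 0, 0], 1],
    [[0, 0, 0], [0, 0, 0], 1]
  ]
}}

```text
clock: 23.5
tool_pos: [0.5454, -0.0379, 0.1235]
ee_rot: [0.445, -0.447, 0.549, -0.547]
wrist_force: [-11.6, 2.6, 5.1]
width: 0.0405
```

{"name": "play_rows", "arguments": {
  "commands": [
    [[0, 0, 0.0015], [0, 0, 0], 1],
    [[0, 0, 0], [0, 0, 0], 1],
    [[0, 0, 0], [0, 0, 0], 1]
  ]
}}

```text
clock: 23.75
tool_pos: [0.5459, -0.038, 0.1236]
ee_rot: [0.445, -0.448, 0.55, -0.547]
wrist_force: [-15.9, 3.2, 7.5]
width: 0.0411
```

Leaf 1 seats at TCP ≈ 43 mm from the axis (edge ≈ 20 mm), about 4.5 mm deeper than the others, so it is the right one. Withdraw and carry it to slot 4.

{"name": "play_rows", "arguments": {
  "commands": [
    [[0, 0, -0.012], [0, 0, 0], 1],
    [[0, 0, -0.012], [0, 0, 0], 1],
    [[0, -0.014, -0.004], [0, 0, 0], 1],
    [[0, -0.014, 0], [0, 0, 0], 1],
    [[0, 0, 0], [0, 0, 0], 1],
    [[0, 0, 0], [0, 0, 0], 1]
  ]
}}

```text
clock: 24.25
tool_pos: [0.5222, -0.033, 0.1521]
ee_rot: [-0.447, 0.446, -0.548, 0.549]
wrist_force: [1.0, 0.7, -2.1]
width: 0.0409
```

```bash
python3 -c "
from h import *
st(); plan([.4747,.2306,.152],-.205,1)"
```

```text
t 24.25 p [ 0.5222 -0.033   0.1521] yawz -0.20480783404670191 tooly [ 0.0024 -0.0003 -1.    ] F [ 1.0098  0.6894 -2.0815] w 0.04088727492866824 j [-0.0631  0.0063 -0.0186  1.5434 -0.0001  1.7125]
[[-0.2485, -0.0, -0.1002], [-0.0024, 0.0002, -0.0002]]
```

{"name": "play_rows", "arguments": {
  "commands": [
    [[-0.031, 0, -0.005], [0, 0, 0], 1],
    [[-0.031, 0, -0.005], [0, 0, 0], 1],
    [[-0.031, 0, -0.005], [0, 0, 0], 1],
    [[-0.031, 0, -0.005], [0, 0, 0], 1],
    [[-0.031, 0, -0.005], [0, 0, 0], 1],
    [[-0.031, 0, -0.005], [0, 0, 0], 1],
    [[-0.031, 0, -0.005], [0, 0, 0], 1],
    [[-0.0315, 0, -0.005], [0, 0, 0], 1]
  ]
}}

```text
clock: 24.92
tool_pos: [0.5326, 0.22, 0.1503]
ee_rot: [0.446, -0.447, 0.549, -0.548]
wrist_force: [0.2, 0.4, -1.9]
width: 0.0406
```

{"name": "play_rows", "arguments": {
  "commands": [
    [[0, 0, -0.02], [0, 0, 0], 1],
    [[0, 0, -0.02], [0, 0, 0], 1],
    [[0, 0, -0.015], [0, 0, 0], 1],
    [[0, 0, -0.005], [0, 0, 0], 1],
    [[0, 0, 0], [0, 0, 0], 1],
    [[0, 0, 0], [0, 0, 0], 1]
  ]
}}

```text
clock: 25.42
tool_pos: [0.4744, 0.2307, 0.1512]
ee_rot: [-0.446, 0.446, -0.548, 0.549]
wrist_force: [0.6, 0.1, -0.8]
width: 0.0406
```

```bash
python3 -c "
from h import *
st(); plan([.4747,.2306,.1059],-.205,1)
c=cam('scene'); u,v=map(int,proj(c,[.48,.2,.08])); f=c['frame'][v-55:v+50,u-70:u+70,::-1]; cv2.imwrite('pics/s4.png',cv2.resize(f,None,fx=5,fy=5,interpolation=2)); print(u,v)"
```

```text
t 25.4167 p [0.4744 0.2307 0.1512] yawz -0.2046723806115261 tooly [ 0.0003 -0.     -1.    ] F [ 0.624   0.0545 -0.8068] w 0.04061887239243432 j [ 0.4527  0.0187 -0.008   1.5438 -0.0002  2.2282]
[[0.0, 0.0453, 0.0003], [-0.0003, 0.0003, -0.0]]
383 252
```

View pics/s4.png

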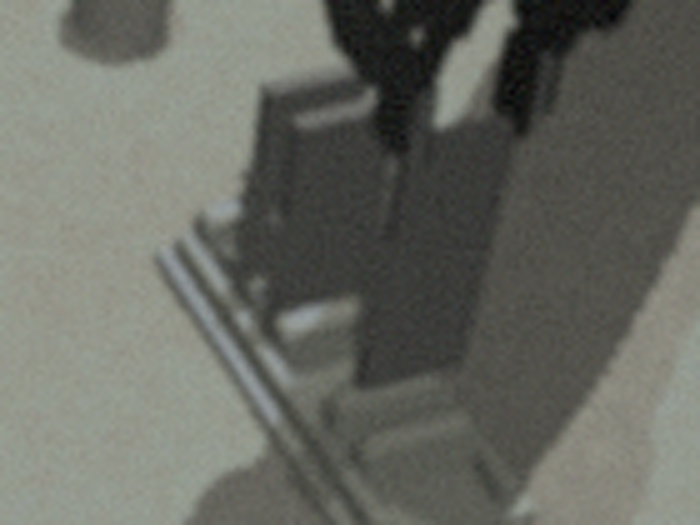

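The leaf's lower edge (~(415,385)) hangs just above the slot 4 ribs (~(400,400), ~(415,435)). The other two leaves stand in the rack. Lower while watching force.

{"name": "play_rows", "arguments": {
  "commands": [
    [[0, 0.012, 0], [0, 0, 0], 1],
    [[0, 0.01, 0], [0, 0, 0], 1],
    [[0, 0.006, 0], [0, 0, 0], 1],
    [[0, 0, 0], [0, 0, 0], 1]
  ]
}}

```text
clock: 25.8
tool_pos: [0.4733, 0.2301, 0.121]
ee_rot: [0.445, -0.447, 0.549, -0.548]
wrist_force: [0.0, 0.7, -2.1]
width: 0.0409
```

{"name": "play_rows", "arguments": {
  "commands": [
    [[0, 0.008, 0], [0, 0, 0], 1],
    [[0, 0.006, 0], [0, 0, 0], 1],
    [[0, 0.0035, 0], [0, 0, 0], 1],
    [[0, 0, 0], [0, 0, 0], 1],
    [[0, 0, 0], [0, 0, 0], 1]
  ]
}}

```text
clock: 26.22
tool_pos: [0.474, 0.2307, 0.1061]
ee_rot: [-0.446, 0.446, -0.548, 0.548]
wrist_force: [1.1, 0.8, -0.6]
width: 0.0408
```

```bash
python3 -c "
from h import *
st()"
```

```text
t 26.2167 p [0.474  0.2307 0.1061] yawz -0.20474258221942265 tooly [ 0.0001  0.0001 -1.    ] F [ 1.1272  0.7613 -0.6315] w 0.040760570665417536 j [ 0.4531  0.0179 -0.0956  1.4572 -0.      2.2286]
```

Fully down in slot 4 (z=0.1061). Release, rise, turn a quarter.

{"name": "play_rows", "arguments": {
  "commands": [
    [[0, 0, 0], [0, 0, 0], 0.4],
    [[0, 0, 0], [0, 0, 0], 0],
    [[0, 0, 0], [0, 0, 0], 0],
    [[0, 0, 0], [0, 0, 0], 0],
    [[0, -0.025, 0], [0, 0, 0], 0],
    [[0, -0.03, 0], [0, 0, 0], 0],
    [[0, -0.025, 0], [0, -0.1, 0], 0],
    [[0, 0, 0], [0, -0.12, 0], 0]
  ]
}}

```text
clock: 26.88
tool_pos: [0.4754, 0.2314, 0.1915]
ee_rot: [0.507, -0.502, 0.494, -0.496]
wrist_force: [0.2, 0.6, 1.2]
width: 0.0854
```

{"name": "play_rows", "arguments": {
  "commands": [
    [[0, 0, 0], [0, -0.12, 0], 0],
    [[0, 0, 0], [0, -0.12, 0], 0],
    [[0, 0, 0], [0, -0.12, 0], 0],
    [[0, 0, 0], [0, -0.12, 0], 0],
    [[0, 0, 0], [0, -0.12, 0], 0],
    [[0, 0, 0], [0, -0.12, 0], 0],
    [[0, 0, 0], [0, -0.12, 0], 0],
    [[0, 0, 0], [0, -0.12, 0], 0]
  ]
}}

```text
clock: 27.55
tool_pos: [0.474, 0.2307, 0.1861]
ee_rot: [0.677, -0.677, 0.205, -0.205]
wrist_force: [1.1, -0.1, -0.3]
width: 0.0853
```

{"name": "play_rows", "arguments": {
  "commands": [
    [[0, 0, 0], [0, -0.12, 0], 0],
    [[0, 0, 0], [0, -0.12, 0], 0],
    [[0, 0, 0], [0, -0.12, 0], 0],
    [[0, 0, 0], [0, -0.03, 0], 0],
    [[0, 0, 0], [0, 0, 0], 0],
    [[0, 0, 0], [0, 0, 0], 0]
  ]
}}

```text
clock: 28.05
tool_pos: [0.474, 0.2308, 0.1861]
ee_rot: [0.703, -0.703, 0.073, -0.073]
wrist_force: [0.0, 0.3, -0.2]
width: 0.0857
```

Run:
```python
from h import *
st(); plan([.474,.2307,.0925],-.205+np.pi/2,1)
c=cam('top')
u,v=map(int,proj(c,[.48,-.262,.03]))
f=c['frame'][v-35:v+35,u-45:u+45,::-1]; cv2.imwrite('pics/car.png',cv2.resize(cv2.convertScaleAbs(f,alpha=1.5,beta=-30),None,fx=8,fy=8,interpolation=2)); print(u-45,v-35)
s=cam('scene'); u,v=map(int,proj(s,[.48,-.262,.06]))
f=s['frame'][v-35:v+35,u-45:u+45,::-1]; cv2.imwrite('pics/car2.png',cv2.resize(cv2.convertScaleAbs(f,alpha=1.5,beta=0),None,fx=8,fy=8,interpolation=2)); print(u-45,v-35)
```

```text
t 28.05 p [0.474  0.2308 0.1861] yawz 1.3636395500684133 tooly [ 0.0001  0.0001 -1.    ] F [ 0.0476  0.313  -0.2128] w 0.08565294307572686 j [0.453  0.0244 0.0652 1.6116 0.     0.6602]
[[0.0, 0.0936, -0.0001], [-0.0001, -0.0022, 0.0001]]
302 207
223 123
```

View pics/car.png

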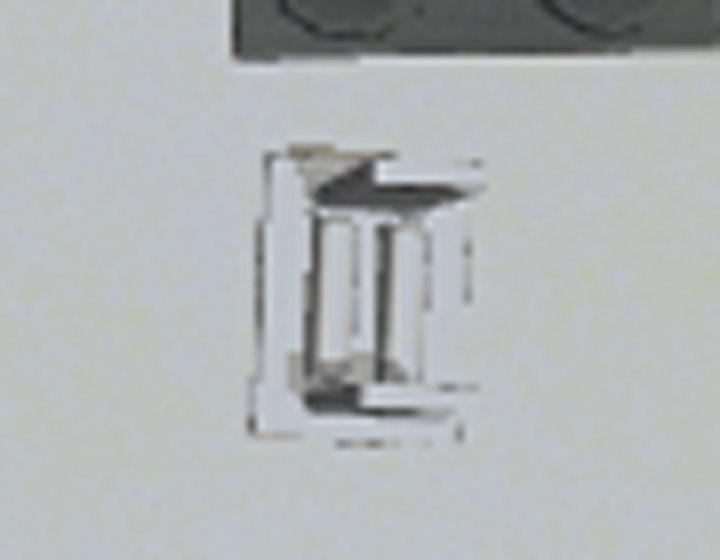

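View pics/car2.png

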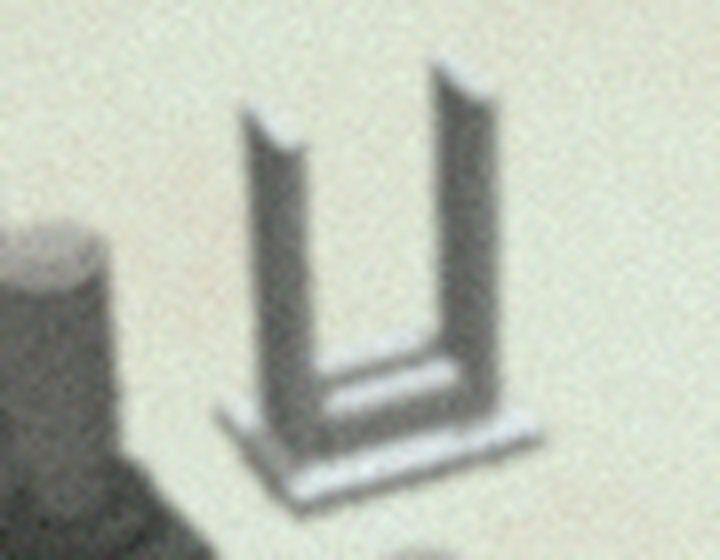

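Top crop: base corners ≈ (270,155), (252,432), (460,438), (482,163). The slot gap lies between rail edges x≈353 and 387, so its centre is ≈(369,290). Scene crop: cheek-top centres ≈ (272,127) and (463,82). The two views give a cross-check.

Run:
```python
from h import *
c=cam('top'); s=cam('scene')
T=lambda u,v,z:plane(c,302+(u+.5)/8-.5,207+(v+.5)/8-.5,z)[:2]
S=lambda u,v,z:plane(s,223+(u+.5)/8-.5,123+(v+.5)/8-.5,z)[:2]
b=np.array([T(*p,.008) for p in [(270,155),(252,432),(460,438),(482,163)]]); print(b,b.mean(0))
for a,d in ((0,1),(3,2)): e=b[a]-b[d]; print("yaw",np.arctan2(e[1],e[0]),np.linalg.norm(e))
print("slot",T(369,290,.03)); l=[T(355,220,.03)-T(350,360,.03),T(385,225,.03)-T(380,378,.03)]
print([np.arctan2(e[1],e[0]) for e in l])
A,B=S(272,127,.134),S(463,82,.134); print(A,B,(A+B)/2,np.linalg.norm(A-B),np.arctan2(*(A-B)[::-1]))
print("cheek inner floor edges top view", T(375,190,.134),T(365,410,.134), T(485,162,.134),T(480,388,.134))
```

```text
[[ 0.5279 -0.2336]
 [ 0.4332 -0.2238]
 [ 0.4296 -0.2948]
 [ 0.5235 -0.3065]] [ 0.4786 -0.2647]
yaw -0.10273202874675806 0.0952079157587175
yaw -0.12411099944778935 0.09466764551872713
slot [ 0.4799 -0.2623]
[np.float64(-0.07633507133857577), np.float64(-0.07423713736163294)]
[ 0.5166 -0.2578] [ 0.4485 -0.2503] [ 0.4826 -0.2541] 0.06852145188904418 -0.10969002238732675
cheek inner floor edges top view [ 0.5072 -0.2489] [ 0.4393 -0.243 ] [ 0.5151 -0.2835] [ 0.4452 -0.2788]
```

{"name": "play_rows", "arguments": {
  "commands": [
    [[0, 0.03, 0], [0, 0, 0], 0],
    [[0, 0.03, 0], [0, 0, 0], 0],
    [[0, 0.022, 0], [0, 0, 0], 0],
    [[0, 0.0115, 0], [0, 0, 0], 0],
    [[0, 0, 0], [0, 0, 0], 0.4],
    [[0, 0, 0], [0, 0, 0], 0.7],
    [[0, 0, 0], [0, 0, 0], 1],
    [[0, 0, 0], [0, 0, 0], 1]
  ]
}}

```text
clock: 28.92
tool_pos: [0.4748, 0.2311, 0.0944]
ee_rot: [0.704, -0.703, 0.072, -0.073]
wrist_force: [-1.0, -0.1, -0.3]
width: 0.0388
```

{"name": "play_rows", "arguments": {
  "commands": [
    [[0, 0, 0], [0, 0, 0], 1],
    [[0, 0, 0], [0, 0, 0], 1],
    [[0, 0, 0], [0, 0, 0], 1]
  ]
}}

```text
clock: 29.17
tool_pos: [0.4745, 0.231, 0.0936]
ee_rot: [0.704, -0.703, 0.072, -0.073]
wrist_force: [0.5, -0.5, 0.9]
width: 0.0062
```

Run:
```python
from h import *
st()
s=cam('scene')
S=lambda u,v,z:plane(s,223+(u+.5)/8-.5,123+(v+.5)/8-.5,z)[:2]
print("rails near/far",S(390,388,.03),S(375,350,.03))
print("cheek tops corners",S(250,105,.134),S(300,148,.134),S(438,65,.134),S(493,102,.134))
P=lambda p:[(np.array(proj(s,p))-[223,123]+.5)*8-.5]
yaw=-.1;ux=np.array([np.cos(yaw),np.sin(yaw)]);vy=np.array([-ux[1],ux[0]]);C=np.array([.4792,-.2635])
for a in (-39,-31,31,39):
  for b in (-18,18): print(a,b,P(np.r_[C+ux*a/1e3+vy*b/1e3,.134]))
for a in (-48,48):
  for b in (-35,35): print("base",a,b,P(np.r_[C+ux*a/1e3+vy*b/1e3,.008]))
```

```text
t 29.1667 p [0.4745 0.231  0.0936] yawz 1.3652067834934374 tooly [ 0.0015  0.0009 -1.    ] F [ 0.5312 -0.5088  0.9129] w 0.006181311681795857 j [ 0.453   0.0192 -0.1182  1.4316  0.0001  0.6586]
rails near/far [ 0.4844 -0.2421] [ 0.4766 -0.2657]
cheek tops corners [ 0.5157 -0.2746] [ 0.5156 -0.2409] [ 0.4495 -0.2649] [ 0.4473 -0.2334]
-39 -18 [array([446.3885,  41.6365])]
-39 18 [array([492.9022,  87.6462])]
-31 -18 [array([424.9377,  46.7135])]
-31 18 [array([471.0856,  92.9403])]
31 -18 [array([255.3778,  86.8453])]
31 18 [array([298.5586, 134.8068])]
39 -18 [array([233.0616,  92.1271])]
39 18 [array([275.8419, 140.3194])]
base -48 -35 [array([454.1944, 327.1793])]
base -48 35 [array([540.0941, 423.3777])]
base 48 -35 [array([209.5647, 392.4276])]
base 48 35 [array([287.6008, 493.8954])]
```

{"name": "play_rows", "arguments": {
  "commands": [
    [[0, -0.02, 0], [0, 0, 0], 1],
    [[0, -0.035, 0], [0, 0, 0], 1],
    [[0, -0.04, 0], [0, 0, 0], 1],
    [[0, -0.04, 0], [0, 0, 0], 1],
    [[0, -0.013, 0], [0, 0, 0], 1],
    [[0, 0, 0], [0, 0, 0], 1]
  ]
}}

```text
clock: 29.72
tool_pos: [0.4751, 0.2312, 0.2447]
ee_rot: [0.704, -0.702, 0.071, -0.074]
wrist_force: [0.7, 0.1, -1.4]
width: 0.0059
```

Run:
```python
from h import *
st(); plan([.4795,-.262,.242],-.10+np.pi/2,15)
```

```text
t 29.7167 p [0.4751 0.2312 0.2447] yawz 1.3651823119777156 tooly [ 0.0054  0.0026 -1.    ] F [ 0.6757  0.118  -1.3546] w 0.005943452786518912 j [ 0.453   0.0446  0.2003  1.7205 -0.      0.6586]
[[0.007, 0.0001, -0.0321], [-0.0002, -0.007, 0.0003]]
[[0.0068, 0.0001, -0.0322], [-0.0002, -0.007, 0.0003]]
[[0.0065, 0.0001, -0.0322], [-0.0002, -0.007, 0.0003]]
[[0.0063, 0.0001, -0.0323], [-0.0002, -0.007, 0.0003]]
[[0.0061, 0.0001, -0.0323], [-0.0002, -0.007, 0.0003]]
[[0.0059, 0.0001, -0.0324], [-0.0002, -0.007, 0.0003]]
[[0.0056, 0.0001, -0.0324], [-0.0002, -0.007, 0.0003]]
[[0.0054, 0.0001, -0.0324], [-0.0002, -0.007, 0.0003]]
[[0.0052, 0.0001, -0.0325], [-0.0002, -0.007, 0.0003]]
[[0.005, 0.0001, -0.0325], [-0.0002, -0.007, 0.0003]]
[[0.0047, 0.0002, -0.0325], [-0.0002, -0.007, 0.0003]]
[[0.0045, 0.0002, -0.0326], [-0.0002, -0.007, 0.0003]]
[[0.0043, 0.0002, -0.0326], [-0.0002, -0.007, 0.0003]]
[[0.004, 0.0002, -0.0326], [-0.0002, -0.007, 0.0003]]
[[0.0038, 0.0002, -0.0327], [-0.0002, -0.007, 0.0003]]
```

{"name": "play_rows", "arguments": {
  "commands": [
    [[0.007, 0, -0.0321], [0, -0.007, 0], 1],
    [[0.0068, 0, -0.0322], [0, -0.007, 0], 1],
    [[0.0065, 0, -0.0322], [0, -0.007, 0], 1],
    [[0.0063, 0, -0.0323], [0, -0.007, 0], 1],
    [[0.0061, 0, -0.0323], [0, -0.007, 0], 1],
    [[0.0059, 0, -0.0324], [0, -0.007, 0], 1],
    [[0.0056, 0, -0.0324], [0, -0.007, 0], 1],
    [[0.0054, 0, -0.0324], [0, -0.007, 0], 1]
  ]
}}

```text
clock: 30.38
tool_pos: [0.4755, -0.0339, 0.239]
ee_rot: [-0.705, 0.705, -0.053, 0.052]
wrist_force: [1.1, 0.0, -1.8]
width: 0.0058
```

{"name": "play_rows", "arguments": {
  "commands": [
    [[0.0052, 0, -0.0325], [0, -0.007, 0], 1],
    [[0.005, 0, -0.0325], [0, -0.007, 0], 1],
    [[0.0047, 0, -0.0325], [0, -0.007, 0], 1],
    [[0.0045, 0, -0.0326], [0, -0.007, 0], 1],
    [[0.0043, 0, -0.0326], [0, -0.007, 0], 1],
    [[0.004, 0, -0.0326], [0, -0.007, 0], 1],
    [[0.0038, 0, -0.0327], [0, -0.007, 0], 1],
    [[0, 0, 0], [0, 0, 0], 1]
  ]
}}

```text
clock: 31.05
tool_pos: [0.4774, -0.2669, 0.2378]
ee_rot: [0.706, -0.706, 0.038, -0.036]
wrist_force: [0.8, -1.3, -1.7]
width: 0.0059
```

{"name": "play_rows", "arguments": {
  "commands": [
    [[0, 0, 0], [0, 0, 0], 1],
    [[0, 0, 0], [0, 0, 0], 1]
  ]
}}

```text
clock: 31.22
tool_pos: [0.4778, -0.2622, 0.2393]
ee_rot: [0.707, -0.706, 0.036, -0.035]
wrist_force: [0.6, -0.6, -1.4]
width: 0.006
```

Run:
```python
from h import *
st(); plan([.4795,-.262,.16],-.10+np.pi/2,1)
s=cam('scene'); f=s['frame'][95:195,215:345,::-1]; cv2.imwrite('pics/c3.png',cv2.resize(cv2.convertScaleAbs(f,alpha=1.5,beta=0),None,fx=6,fy=6,interpolation=2))
```

```text
t 31.2167 p [ 0.4778 -0.2622  0.2393] yawz 1.4695196965281903 tooly [-0.0018  0.0013 -1.    ] F [ 0.637  -0.5961 -1.436 ] w 0.005982640032548604 j [-0.502   0.0911  0.2387  1.7206  0.0003 -0.4007]
[[0.0018, 0.0793, 0.0003], [-0.0011, -0.0013, -0.0019]]
```

View pics/c3.png

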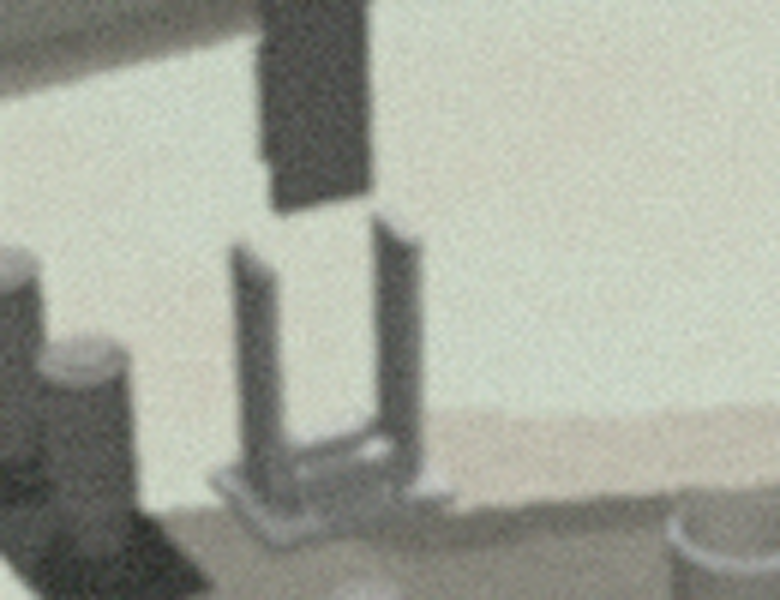

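Picture: the leaf (bottom near-face corners (278,212), (372,190)) hangs above and between the cheeks (tops ≈(255,258), (398,228)). I'll use the known leaf pose to remove the scene-camera bias from the carrier reading.

Run:
```python
from h import *
s=cam('scene')
S=lambda u,v,z:plane(s,215+(u+.5)/6-.5,95+(v+.5)/6-.5,z)[:2]
a,b=S(278,212,.1537),S(372,190,.1537); m=(a+b)/2; print("leaf",a,b,m,"len",np.linalg.norm(a-b))
ux=np.array([np.cos(-.1),np.sin(-.1)]);vy=np.array([-ux[1],ux[0]])
bias=m-(np.array([.4778,-.2622])+.004*vy); print("bias",bias)
S8=lambda u,v,z:plane(s,223+(u+.5)/8-.5,123+(v+.5)/8-.5,z)[:2]
f=[S8(300,500,.008),S8(543,428,.008)]; e=f[0]-f[1]; print("front base",f,np.linalg.norm(e),np.arctan2(e[1],e[0]))
print("carrier from base front edge", sum(f)/2-.035*vy-bias)
q=[S8(300,148,.134),S8(493,102,.134)]; print("carrier from cheek front edges",sum(q)/2-.018*vy-bias)
r=[S8(245,103,.134),S8(435,62,.134)]; print("from cheek back",sum(r)/2+.018*vy-bias)
```

```text
leaf [ 0.5017 -0.2597] [ 0.4572 -0.2551] [ 0.4794 -0.2574] len 0.044808721617358625
bias [0.0012 0.0008]
front base [array([ 0.5286, -0.2281]), array([ 0.4356, -0.2209])] 0.09330121524969258 -0.07676168102484143
carrier from base front edge [ 0.4774 -0.2601]
carrier from cheek front edges [ 0.4784 -0.2559]
from cheek back [ 0.4834 -0.2549]
```

{"name": "play_rows", "arguments": {
  "commands": [
    [[0.0012, 0.02, 0.001], [0, 0, 0], 1],
    [[0, 0.03, 0], [0, 0, 0], 1],
    [[0, 0.03, 0], [0, 0, 0], 1],
    [[0, 0.02, 0], [0, 0, 0], 1],
    [[0, 0.012, 0], [0, 0, 0], 1],
    [[0, 0, 0], [0, 0, 0], 1],
    [[0, 0, 0], [0, 0, 0], 1]
  ]
}}

```text
clock: 31.9
tool_pos: [0.4796, -0.261, 0.1289]
ee_rot: [0.706, -0.706, 0.035, -0.035]
wrist_force: [-0.8, -0.1, 0.6]
width: 0.0063
```

{"name": "play_rows", "arguments": {
  "commands": [
    [[0, 0.004, 0], [0, 0, 0], 1],
    [[0, 0.004, 0], [0, 0, 0], 1],
    [[0, 0, 0], [0, 0, 0], 1],
    [[0, 0, 0], [0, 0, 0], 1]
  ]
}}

```text
clock: 32.23
tool_pos: [0.4796, -0.2617, 0.1209]
ee_rot: [-0.706, 0.706, -0.035, 0.036]
wrist_force: [-0.2, 0.8, -0.5]
width: 0.0061
```

{"name": "play_rows", "arguments": {
  "commands": [
    [[0, 0.003, 0], [0, 0, 0], 1],
    [[0, 0.002, 0], [0, 0, 0], 1],
    [[0, 0, 0], [0, 0, 0], 1],
    [[0, 0, 0], [0, 0, 0], 1]
  ]
}}

```text
clock: 32.57
tool_pos: [0.4795, -0.2616, 0.1155]
ee_rot: [0.706, -0.706, 0.036, -0.036]
wrist_force: [-0.2, 0.5, -1.3]
width: 0.0062
```

{"name": "play_rows", "arguments": {
  "commands": [
    [[0, 0.003, 0], [0, 0, 0], 1],
    [[0, 0, 0], [0, 0, 0], 1],
    [[0, 0, 0], [0, 0, 0], 1]
  ]
}}

```text
clock: 32.82
tool_pos: [0.4794, -0.2616, 0.1124]
ee_rot: [0.706, -0.706, 0.036, -0.035]
wrist_force: [-0.3, -0.1, -1.1]
width: 0.0061
```

{"name": "play_rows", "arguments": {
  "commands": [
    [[0, 0.003, 0], [0, 0, 0], 1],
    [[0, 0, 0], [0, 0, 0], 1],
    [[0, 0, 0], [0, 0, 0], 1]
  ]
}}

```text
clock: 33.07
tool_pos: [0.4794, -0.2616, 0.1094]
ee_rot: [0.706, -0.706, 0.036, -0.035]
wrist_force: [0.3, -0.4, -1.5]
width: 0.0059
```

{"name": "play_rows", "arguments": {
  "commands": [
    [[0, 0.003, 0], [0, 0, 0], 1],
    [[0, 0, 0], [0, 0, 0], 1],
    [[0, 0, 0], [0, 0, 0], 1]
  ]
}}

```text
clock: 33.32
tool_pos: [0.4794, -0.2616, 0.1064]
ee_rot: [0.706, -0.706, 0.036, -0.035]
wrist_force: [-0.2, -0.1, -1.1]
width: 0.0061
```

Freely in the slot. Down to the floor (expected TCP z≈0.0936).

{"name": "play_rows", "arguments": {
  "commands": [
    [[0, 0.004, 0], [0, 0, 0], 1],
    [[0, 0.004, 0], [0, 0, 0], 1],
    [[0, 0.003, 0], [0, 0, 0], 1],
    [[0, 0, 0], [0, 0, 0], 1],
    [[0, 0, 0], [0, 0, 0], 1]
  ]
}}

```text
clock: 33.73
tool_pos: [0.4793, -0.2616, 0.0952]
ee_rot: [0.706, -0.706, 0.036, -0.035]
wrist_force: [-0.0, 0.2, -2.1]
width: 0.0056
```

{"name": "play_rows", "arguments": {
  "commands": [
    [[0, 0.0015, 0], [0, 0, 0], 1],
    [[0, 0, 0], [0, 0, 0], 1],
    [[0, 0, 0], [0, 0, 0], 1]
  ]
}}

```text
clock: 33.98
tool_pos: [0.4796, -0.2616, 0.0941]
ee_rot: [-0.706, 0.706, -0.036, 0.036]
wrist_force: [-1.1, -1.2, -1.3]
width: 0.0063
```

{"name": "play_rows", "arguments": {
  "commands": [
    [[0, 0.0015, 0], [0, 0, 0], 1],
    [[0, 0, 0], [0, 0, 0], 1],
    [[0, 0, 0], [0, 0, 0], 1]
  ]
}}

```text
clock: 34.23
tool_pos: [0.4795, -0.2617, 0.0925]
ee_rot: [-0.706, 0.706, -0.036, 0.036]
wrist_force: [0.5, 0.1, -1.5]
width: 0.0059
```

{"name": "play_rows", "arguments": {
  "commands": [
    [[0, 0.001, 0], [0, 0, 0], 1],
    [[0, 0, 0], [0, 0, 0], 1],
    [[0, 0, 0], [0, 0, 0], 1]
  ]
}}

```text
clock: 34.48
tool_pos: [0.4795, -0.2616, 0.0915]
ee_rot: [0.706, -0.706, 0.036, -0.036]
wrist_force: [0.2, -0.6, -1.5]
width: 0.0061
```

{"name": "play_rows", "arguments": {
  "commands": [
    [[0, 0.001, 0], [0, 0, 0], 1],
    [[0, 0, 0], [0, 0, 0], 1],
    [[0, 0, 0], [0, 0, 0], 1]
  ]
}}

```text
clock: 34.73
tool_pos: [0.4795, -0.2616, 0.0905]
ee_rot: [-0.706, 0.706, -0.036, 0.036]
wrist_force: [0.2, -1.5, -2.2]
width: 0.0064
```

{"name": "play_rows", "arguments": {
  "commands": [
    [[0, 0.001, 0], [0, 0, 0], 1],
    [[0, 0, 0], [0, 0, 0], 1],
    [[0, 0, 0], [0, 0, 0], 1]
  ]
}}

```text
clock: 34.98
tool_pos: [0.4795, -0.2616, 0.0895]
ee_rot: [-0.706, 0.706, -0.036, 0.036]
wrist_force: [1.3, -1.2, -1.5]
width: 0.0058
```

{"name": "play_rows", "arguments": {
  "commands": [
    [[0, 0.001, 0], [0, 0, 0], 1],
    [[0, 0, 0], [0, 0, 0], 1],
    [[0, 0.001, 0], [0, 0, 0], 1],
    [[0, 0, 0], [0, 0, 0], 1]
  ]
}}

```text
clock: 35.32
tool_pos: [0.48, -0.2618, 0.0888]
ee_rot: [-0.706, 0.706, -0.035, 0.036]
wrist_force: [-1.2, 0.3, 8.2]
width: 0.0057
```

{"name": "play_rows", "arguments": {
  "commands": [
    [[0, 0.001, 0], [0, 0, 0], 1],
    [[0, 0, 0], [0, 0, 0], 1],
    [[0, 0.001, 0], [0, 0, 0], 1],
    [[0, 0, 0], [0, 0, 0], 1]
  ]
}}

```text
clock: 35.65
tool_pos: [0.4811, -0.2623, 0.0885]
ee_rot: [-0.706, 0.707, -0.034, 0.037]
wrist_force: [0.8, -0.0, 17.1]
width: 0.006
```

Run:
```python
from h import *
st()
s=cam('scene'); f=s['frame'][95:195,215:345,::-1]; cv2.imwrite('pics/c4.png',cv2.resize(cv2.convertScaleAbs(f,alpha=1.5,beta=0),None,fx=6,fy=6,interpolation=2))
```

```text
t 35.65 p [ 0.4811 -0.2623  0.0885] yawz 1.4702655558636482 tooly [ 0.0049 -0.0022 -1.    ] F [ 0.7907 -0.0104 17.0958] w 0.006040904093315606 j [-0.4993  0.0643 -0.0815  1.4198  0.0004 -0.3988]
```

View pics/c4.png

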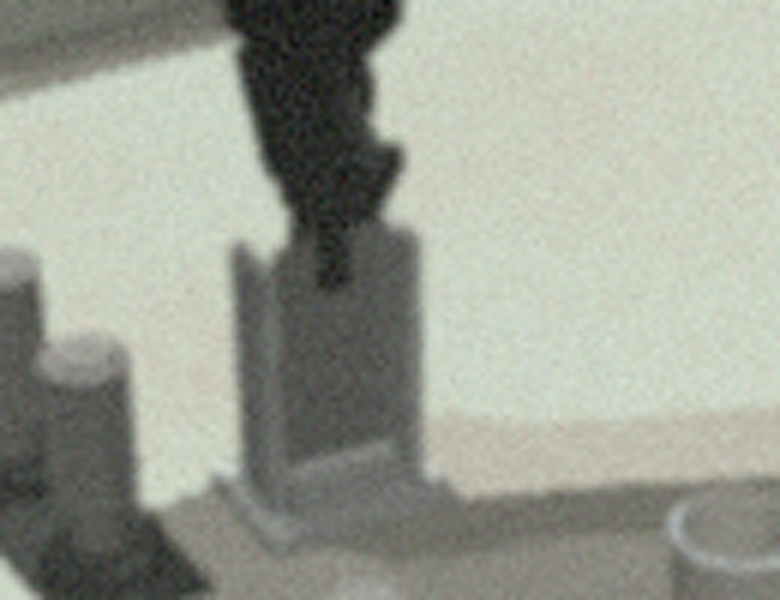

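Leaf in the carrier: its top edge (~(345,230)) is level with the cheek tops, its foot is down between the rails, and contact came at z=0.0888. Relax the press, release, and rise straight up.

{"name": "play_rows", "arguments": {
  "commands": [
    [[0, -0.003, 0], [0, 0, 0], 1],
    [[0, 0, 0], [0, 0, 0], 1],
    [[0, 0, 0], [0, 0, 0], 0.85],
    [[0, 0, 0], [0, 0, 0], 0.5],
    [[0, 0, 0], [0, 0, 0], 0.2],
    [[0, 0, 0], [0, 0, 0], 0],
    [[0, 0, 0], [0, 0, 0], 0],
    [[0, 0, 0], [0, 0, 0], 0]
  ]
}}

```text
clock: 36.37
tool_pos: [0.4795, -0.2616, 0.0884]
ee_rot: [0.706, -0.706, 0.036, -0.035]
wrist_force: [0.5, -0.1, 1.5]
width: 0.0725
```

{"name": "play_rows", "arguments": {
  "commands": [
    [[0, -0.02, 0], [0, 0, 0], 0],
    [[0, -0.03, 0], [0, 0, 0], 0],
    [[0, -0.04, 0], [0, 0, 0], 0],
    [[0, -0.04, 0], [0, 0, 0], 0],
    [[0, -0.03, -0.02], [0, 0, 0], 0],
    [[-0.03, 0, -0.03], [0, 0, 0], 0],
    [[-0.035, 0, -0.02], [0, 0, 0], 0],
    [[-0.035, 0, 0], [0, 0, 0], 0]
  ]
}}

```text
clock: 37.03
tool_pos: [0.3726, -0.3231, 0.2481]
ee_rot: [-0.706, 0.706, -0.036, 0.036]
wrist_force: [-0.5, -1.1, 0.5]
width: 0.0855
```

Run:
```python
from h import *
st()
c=cam('top'); s=cam('scene')
def crop(c,p,w,h,n): 
    u,v=map(int,proj(c,p)); return cv2.resize(cv2.convertScaleAbs(c['frame'][v-h:v+h,u-w:u+w,::-1],alpha=1.4,beta=0),(390,290),interpolation=2)
im=np.vstack([np.hstack([crop(s,[.48,-.262,.06],40,30,0),crop(s,[.46,.16,.07],40,30,0)]),np.hstack([crop(c,[.48,-.262,.06],40,30,0),crop(c,[.46,.17,.05],40,30,0)])])
cv2.imwrite('pics/fin.png',im)
```

```text
t 37.0333 p [ 0.3726 -0.3231  0.2481] yawz 1.4693361841558759 tooly [-0.0004 -0.0006 -1.    ] F [-0.4658 -1.071   0.5361] w 0.08546905483794158 j [-0.7139 -0.0309  0.131   1.7327 -0.0007 -0.6125]
```

View pics/fin.png

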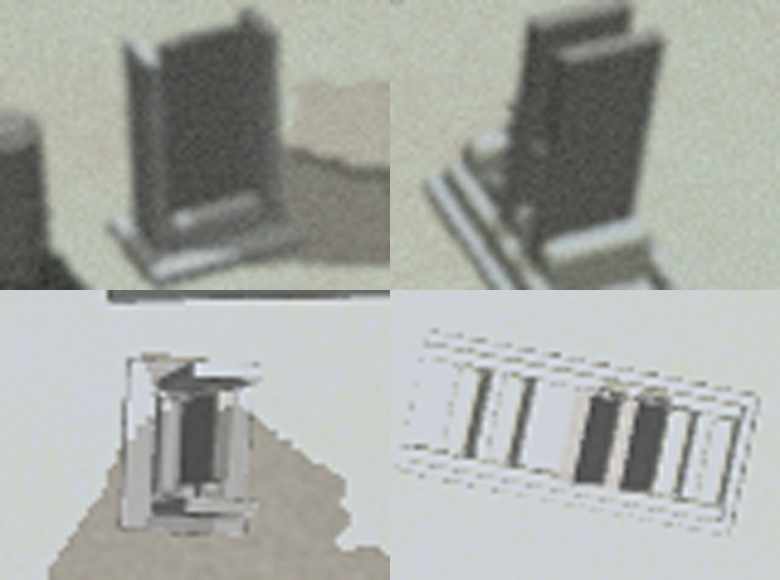

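The final views show leaf 1 upright in the carrier slot with its top level with the cheek tops. Leaves 2 and 3 stand upright in the rack, slots 1 and 4 are empty, and the gripper is clear. Handing in.

```bash
python3 -c "
from workcell import bot
print(bot.close_job())"
```

```text
the job is handed in; nothing more can be done
None
```

I tried all three leaves against the screw. The one from slot 1 fits, and it now stands in the carrier. The job was handed in at about 37 s of the 72 s allowed.

**Trials on the screw:**

| Leaf from | Result | Edge to axis |
|---|---|---|
| Slot 3 | Blocked at all four heights tried | about 24 mm at contact |
| Slot 2 | Blocked at all four heights tried | about 24 mm at contact |
| Slot 1 | Went in with no resistance until seated | about 20 mm |

**Placing:** I set leaf 1 down in slot 4, gripped it again by its faces, and lowered it into the carrier slot until it met firm contact. Leaves 2 and 3 went back to the floor heights I measured when I picked them up.

**Last checks:** The final pictures show leaf 1 upright with its top level with the cheek tops. The other two stand in the rack, and the gripper is clear of everything.

**What disagreed:**
- **Push force:** it passed the stated 5–12 N range. It reached about 21 N on leaf 2 and about 16 N on leaf 1 after seating.
- **Carrier contact height:** it came about 5 mm lower on the arm than the grip height in slot 4 predicted. The leaf may have sat a little high in slot 4, or my reference was off. The picture of it in the carrier shows it fully down.
- **Carrier position:** the two cameras differed by a few millimetres, but the leaf entered the slot without side force.
- **Bystanders:** I did not measure the cup, jar, beaker or bottle again afterwards. I felt no contact that could have moved them.

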